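# Fit the keyed roll set on the wire feeder and lock it with the bayonet cap

## Task

Fit the roll set on the wire feeder's leaning spindle: first the plain spacer sleeve, then the grooved feed roll with its hub upward, each turned so that the flat in its bore meets the flat of the shaft, and each fully home. Then put the black lock cap over the cross pin, press it down against the spring, turn it clockwise to its stop (a little under a quarter turn) and let it spring up, so that the pin sits in its notch and the set is clamped. Leave the other tools and the bottle where they are.

Things in the scene. Friction and masses are not known exactly. Their poses are not given: they have to be found in the camera images.
- spindle_seat (a point): Foot of the wire feeder's fixed steel drive spindle, which leans 30 degrees from vertical towards the robot: the point on its axis level with the upper side of the sprung flange (58 mm across) at rest. z along the spindle, outward; x up the slope, away from the robot; y level. D shaft, 26 mm across, up to z = 62 mm (last 4 mm chamfered); its one flat is on the -x side, 8 mm off the axis.
- cross_pin (a point): Middle of the spindle's cross pin, on the axis 80.5 mm above the foot; axes as there. The pin is 5 mm thick, 25 mm long, along y, through a plain 14 mm stud that stands on the D shaft and ends 88 mm above the foot. Shaft and pin do not turn.
- feeder: The wire feeder, fixed: a grey wedge housing 196 mm wide, 145 mm deep (a 54 mm motor adds 50 mm behind), 110 mm high, origin under its middle, x towards its back. Its slanting face plate lies 18 mm below the spindle's foot, square to the spindle. On the plate's upper half, 90 mm left and right of the axis, stand guide posts with a brass tube, ending 44 mm above the foot (measured along the axis).
- flange (a joint): How far the sprung flange at the foot of the spindle is pressed down along the spindle, in m: 0 at rest, at most 0.011. Its spring pushes back with 8 N at 0 and 0.8 N more for each mm.
- sleeve_mid (a point): Spacer sleeve, loose, lying on one end: a plain aluminium ring 60 mm across and 30 mm long with a D-shaped bore right through (29 mm across, flat 9.2 mm off the axis), 0.2 kg. This point is on its axis, half-way up (15 mm over its underside). z along the bore, upward; the bore's flat is on its -x side, so its axes match the spindle's when it is keyed. Both ends are alike.
- roll_mid (a point): Feed roll, loose, lying hub up: below a grooved steel rim 72 mm across and 18 mm high, above it a plain round hub 46 mm across and 26 mm long; 0.28 kg. D bore right through as in the sleeve. This point is on its axis, half-way up (22 mm over its underside). z along the bore towards the hub end; the bore's flat is on its -x side, so its axes match the spindle's when it is keyed.
- roll_groove (a point): Middle of the feed roll's wire groove, on the roll's axis 9 mm over its underside; axes as the roll's.
- cap_mid (a point): Lock cap, loose, lying open end up: a black barrel 40 mm high, 56 mm across, knurled, with two plain parallel flats 46 mm apart to grip it by, which face 50 and 230 degrees from its x axis (counted from x towards y); 0.12 kg. This point is on its axis, half-way up (20 mm over its underside); z towards the open end. Inside the wall is 39 mm wide; its bottom is 12 mm thick.
- cap_slot (a point): Centre of the entry slot in the cap's bottom, on its axis, at the underside; axes as the cap's. The slot, 9 mm wide and 29 mm long, runs along the line 10 degrees from x (towards y) across an 18 mm hole; a white index line on the rim marks each end. It lets the cross pin through when the cap's x axis is turned 80 (or 260) degrees from the spindle's x towards the spindle's y, counter-clockwise seen from above.
- cap_notch (a point): Centre of the locking notch, on the cap's axis, 8 mm over its underside, in the upper side of the bottom. The notch is 8 mm wide, 4 mm deep, along the cap's y. From the slot, 80 degrees clockwise (looking into the open end) bring it under the pin; a 5 mm high wall behind it is the stop and also bars the wrong way. Home, the cap's x lies along the spindle's x (or opposite).
- sleeve: The sleeve again, origin in the middle of its underside. Home, this origin is at the spindle's foot, on the flange.
- roll: The feed roll again, origin in the middle of its underside. Home, it rests on the sleeve, 30 mm above the spindle's foot.
- cap: The lock cap again, origin in the middle of its underside. Set on the hub unpressed, its underside is 74 mm above the spindle's foot and the pin is still in the slot. It must be pressed down 8.5 mm or more (flange at most 11 mm) before it can turn. Home and released, the spring lifts it against the pin and the flange stays about 4 mm down.
- screwdriver: Screwdriver with green handle, 146 mm long, 25 mm high, a bystander. Origin at the middle of its underside, length along its y.
- hex_key: Hex key, 28 x 72 x 4 mm, a bystander. Origin at the middle of its underside.
- oil_bottle: Small oil bottle standing upright, 37 mm across and 120 mm high, a bystander. Origin at the middle of its underside.
- brush: Cleaning brush with wooden handle, 158 mm long, 10 mm high, a bystander. Origin at the middle of its underside, length along its y.
- pen: Marker pen, 135 mm long, 16 mm thick, a bystander. Origin at the middle of its underside, length along its y.
- tape: Small roll of dark tape, 55 mm across, 19 mm high, a bystander. Origin at the middle of its underside.

How it is judged:
On the way, in this order (a step that is already met when the one before it is completed fails the run):
1. the sleeve is keyed on the shaft and home on the sprung flange (z of sleeve_mid in the frame of spindle_seat between 0.002 and 0.018 m and x of sleeve_mid in the frame of spindle_seat between -0.0045 and 0.0045 m and y of sleeve_mid in the frame of spindle_seat between -0.0045 and 0.0045 m), for 0.2 s.
2. the feed roll, hub up, is keyed on the shaft and home on the sleeve (all of step 1 and z of roll_groove in the frame of spindle_seat between 0.026 and 0.042 m and x of roll_groove in the frame of spindle_seat between -0.0045 and 0.0045 m and y of roll_groove in the frame of spindle_seat between -0.0045 and 0.0045 m), for 0.2 s.
3. the cap is over the cross pin and pressed in against the spring (z of cap_mid in the frame of spindle_seat between 0.08 and 0.0885 m and x of cap_mid in the frame of spindle_seat between -0.0045 and 0.0045 m and y of cap_mid in the frame of spindle_seat between -0.0045 and 0.0045 m and value of joint flange above 0.0065 m), for 0.1 s.
At the end, for the whole second after the job is handed in: Sleeve, roll (hub up) and cap are on the spindle, each within 4.5 mm of its axis; the cap is turned home (within 0.2 rad) with the pin in its notch, square to the spindle within 0.12 rad, and holds the set down on the flange by 2 to 6.5 mm; all three are at rest (z of sleeve_mid in the frame of spindle_seat between 0.007 and 0.015 m and x of sleeve_mid in the frame of spindle_seat between -0.0045 and 0.0045 m and y of sleeve_mid in the frame of spindle_seat between -0.0045 and 0.0045 m and z of roll_groove in the frame of spindle_seat between 0.03 and 0.039 m and x of roll_groove in the frame of spindle_seat between -0.0045 and 0.0045 m and y of roll_groove in the frame of spindle_seat between -0.0045 and 0.0045 m and z of cap_mid in the frame of spindle_seat between 0.0865 and 0.0925 m and x of cap_mid in the frame of spindle_seat between -0.0045 and 0.0045 m and y of cap_mid in the frame of spindle_seat between -0.0045 and 0.0045 m and angle between the x axis of cap_mid and the x axis of spindle_seat, either way round below 0.2 rad and angle between the z axis of cap_mid and the z axis of spindle_seat, either way round below 0.12 rad and value of joint flange between 0.002 and 0.0065 m and linear speed of each of sleeve, roll, cap below 0.02 m/s); the robot touches nothing.
It fails at once if a bystander (screwdriver, hex_key, oil_bottle, brush, pen, tape) is moved more than 30 mm (distance of any of screwdriver, hex_key, oil_bottle, brush, pen, tape from where it was at the start of the episode above 0.03 m).
It fails at once if the oil bottle is tipped over (angle between oil_bottle's own z axis and vertical above 0.5 rad).
It also fails if it takes over 72 s, if anything falls off the work surface, if the arm or the gripper's body presses on something with over 40 N, if the wrist force passes 120 N, or if a joint passes its speed limit or range.

## Robot

A 6-joint arm with a two-finger parallel gripper is mounted at the origin on a cart in front of the work surface, level with it; the furniture and walls round the work are solid. World frame = base frame: x ahead of the robot, y to its left, z up, the work surface at z = 0. Lengths are in m, angles in rad, forces in N, time in s.
With the tool pointing down it reaches from about 0.35 to 0.775 m from the base axis. Payload 7.3 kg.
Tool frame: the origin (TCP) lies between the finger pads; the fingertips stand ahead of it and the grasp point (between the pads) lies 6 mm ahead of it (robot.tip_extent is the x of the fingertips in the tool frame, in m); x points along the fingers, z is the direction in which the jaws open and shut, and the axes are right-handed (so a half turn about x gives the same grasp; the last joint's range is limited). The gripper opens to 92 mm and grips with 3 to 60 N. Pads are 19 mm wide; open, the fingers measure 130 mm over their backs; the gripper's body (75 mm by 190 mm) begins 47 mm behind the grasp point.
Start: joints at [1.097, 0.342, 1.524, -0, 1.275, -0.146], TCP at [0.169, 0.497, 0.252] pointing down, gripper open.
Joint ranges: [-2.53, 2.53], [-0.77, 2.02], [0.04, 2.7], [-1, 4.14], [0.28, 2.66], [-3.11, 3.11]. Speed limits (rad/s): [2.57, 2.57, 3.14, 3.14, 3.14, 3.14].

## Interface

Orientations are given as [roll, pitch, yaw] about the fixed x, y, z axes, in that order (R = Rz(yaw) Ry(pitch) Rx(roll)).
In Python, from cell import robot gives the robot as it stands. The module is installed in compiled form; this text tells all that it offers.
- The arm moves only by the shell command python3 -m creep 'ROWS' [FORCE]. ROWS is JSON, a list of rows, each an object with "translation": the shift along the tool's x, y, z in m, a list of three; "twist": the turn, a rotation vector about the tool's x, y, z in rad, a list of three; "hand": the opening in per cent of the stroke, from 0 (shut) to 100 (fully open). A call has 1 to 5 rows; each row is the pose to reach, as a shift and turn from the pose measured when the call began, along the tool's axes at that moment; what a row does not reach only later rows make up. A row lasts 1/10 s, in which the tool goes at most 50 mm and 8.59 degrees, less where a joint would pass 70% of its speed; a pose out of reach is approached as far as the arm can. A call with a gripper value outside its range is refused whole. The fingers move at their own pace and stop on an object; FORCE is the grip in N (left out, the last holds). Time passes only in rows, so rows that repeat a pose let the fingers close. It gives the time, the measured TCP pose, the force and the opening at its end, in the units of the state.
- robot.observe(): the state, without advancing time (a new reading comes with each control period).
- robot.read_camera(name): name is "side" or "top" or "wrist"; returns the picture (480x640x3 uint8, blue, green, red); there is no depth.
- robot.calibration(name): a dict with "intrinsics" (3x3 intrinsics, pixels), "cam_to_world" (4x4, takes a point from camera to world coordinates); the wrist camera has in their place "mount" (4x4, takes a point from camera to tool coordinates, whose origin is the TCP and whose axes are the tool frame's). Camera axes: x right, y up, looking along -z (the intrinsics and any distortion apply to the point x, -y, -z); pixel columns grow to the right and rows downward; lengths in m; the calibration is good to about 2 mm. A picture is of the moment at which its call begins: read the wrist's pose just before it. calibration takes no time and is no camera call.
- robot.hand_in(): hands the job in, once; it reports no verdict.
The state is a dict: "time": time; "qpos": joint angles; "qvel": joint speeds; "joint_efforts": joint torques, N m; "tool_pos": TCP position; "tool_rot": TCP orientation; "contact_force": force on the tool from outside, world axes, zero at the start; "torque": the same for the moment, N m; "opening": finger opening in m.
Only numpy, scipy, OpenCV 4.12 (cv2) and the standard library are available. Lean on these libraries where they do the work, as an engineer would, in place of code of your own. Each camera call takes 0.05 s, during which the arm holds its last target. There are 200 camera calls.

## Working session

There is one attempt and no reset: what is moved stays moved. The work goes in short steps, Python scripts to look and compute and a shell command to move; the robot and the scene stay as the last step left them, time stands still between calls to the robot, and variables do not carry over. Pictures are saved under pics/ and viewed, about 8 in all and at most 12, crops included, and the job is handed in when it is done.

```bash
mkdir -p pics; ls
python3 - <<'E'
from cell import robot
import cv2,numpy as np
s=robot.observe();print(s,robot.tip_extent)
for n in("top","side","wrist"):
    cv2.imwrite(f"pics/{n}0.png",robot.read_camera(n)); c=robot.calibration(n); print(n,{k:np.round(v,4).tolist() for k,v in c.items()})
E
```

```text
pics
{'time': 0.0, 'qpos': array([ 1.09702029e+00,  3.42723982e-01,  1.52504944e+00, -2.25876913e-05,
        1.27538138e+00, -1.46030946e-01]), 'qvel': array([ 0.00128208, -0.00039752,  0.00051325,  0.00166801, -0.00089161,
        0.00023598]), 'joint_efforts': array([ 1.80094712e-04, -4.31237340e+01, -2.44222873e+01,  7.15648220e-02,
        5.59092604e-02, -1.45700860e-04]), 'tool_pos': array([0.16882752, 0.49671303, 0.25103296]), 'tool_rot': array([ 3.00938724,  1.56923403, -2.03074023]), 'contact_force': array([-0.03486583, -0.52598189,  0.49557768]), 'torque': array([-0.00818707,  0.02819974, -0.0240106 ]), 'opening': 0.09165265070745406} 0.025
top {'intrinsics': [[508.534, 0.0, 328.0588], [0.0, 508.534, 242.8337], [0.0, 0.0, 1.0]], 'cam_to_world': [[0.0237, 0.9801, -0.1972, 0.2803], [-0.9996, 0.0268, 0.0128, -0.0006], [0.0178, 0.1968, 0.9803, 1.3283], [0.0, 0.0, 0.0, 1.0]]}
side {'intrinsics': [[624.4233, 0.0, 329.6551], [0.0, 624.4233, 247.1423], [0.0, 0.0, 1.0]], 'cam_to_world': [[0.886, 0.2319, -0.4015, -0.0884], [-0.4636, 0.439, -0.7696, -1.1485], [-0.0022, 0.868, 0.4965, 0.8333], [0.0, 0.0, 0.0, 1.0]]}
wrist {'intrinsics': [[416.8263, 0.0, 326.1687], [0.0, 416.8263, 237.8769], [0.0, 0.0, 1.0]], 'mount': [[-0.0009, 0.297, -0.9549, -0.1327], [-0.0004, 0.9549, 0.297, 0.0793], [1.0, 0.0006, -0.0008, 0.0011], [0.0, 0.0, 0.0, 1.0]]}
```

View pics/top0.png

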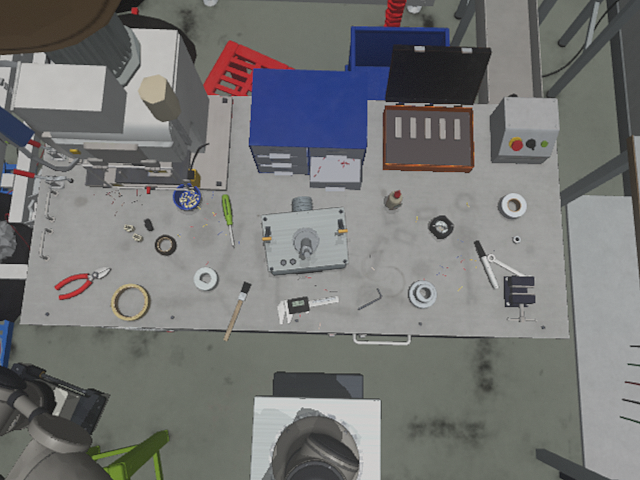

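View pics/side0.png

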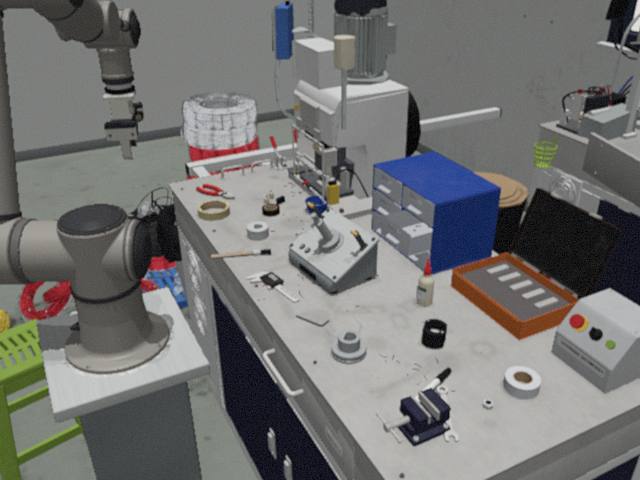

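```bash
cat > h.py <<'E'
import numpy as np,cv2
from scipy.spatial.transform import Rotation as R
from cell import robot
def T(state=None):
    s=state or robot.observe(); M=np.eye(4); M[:3,:3]=R.from_euler('xyz',s['tool_rot']).as_matrix(); M[:3,3]=s['tool_pos']; return M
def snap(name,fn=None):
    M=T(); im=robot.read_camera(name)
    if fn: cv2.imwrite('pics/'+fn,im)
    return im,M
def cam(name,M=None):
    c=robot.calibration(name); return c['intrinsics'],(c['cam_to_world'] if name!='wrist' else M@c['mount'])
def ray(px,name,M=None):
    K,C=cam(name,M); d=np.linalg.solve(K,[px[0],px[1],1.]); d=C[:3,:3]@(d*[1,-1,-1]); return C[:3,3],d/np.linalg.norm(d)
def onz(px,z,name,M=None):
    o,d=ray(px,name,M); return o+d*(z-o[2])/d[2]
def onplane(px,p,n,name,M=None):
    o,d=ray(px,name,M); return o+d*(np.dot(p-o,n)/np.dot(d,n))
def proj(P,name,M=None):
    K,C=cam(name,M); q=(np.linalg.inv(C)@np.append(P,1))[:3]*[1,-1,-1]; q=K@q; return q[:2]/q[2]
def cross(a,b):  # nearest point of two rays + gap
    (o,d),(p,e)=a,b; t=np.linalg.lstsq(np.c_[d,-e],p-o,rcond=None)[0]; x,y=o+d*t[0],p+e*t[1]; return (x+y)/2,np.linalg.norm(x-y)
def goal(pos,xax,zax):  # world pose of tool: x axis, z (jaw) axis hint, grasp point at pos
    x=np.array(xax,float);x/=np.linalg.norm(x); z=np.array(zax,float); z-=x*(x@z); z/=np.linalg.norm(z)
    M=np.eye(4); M[:3,:3]=np.c_[x,np.cross(z,x),z]; M[:3,3]=np.array(pos)-0.006*x; return M
def delta(G,M=None):
    M=T() if M is None else M; D=np.linalg.inv(M)@G; w=R.from_matrix(D[:3,:3]).as_rotvec()
    print('translation',np.round(D[:3,3],4).tolist(),'twist',np.round(w,3).tolist())
def pick(G1,pos,x,z):  # choose jaw sign with smaller twist
    a,b=goal(pos,x,z),goal(pos,x,-np.array(z)); f=lambda G:np.linalg.norm(R.from_matrix(G1[:3,:3].T@G[:3,:3]).as_rotvec())
    return a if f(a)<f(b) else b
E
python3 - <<'E'
from h import *
print(T().round(3).tolist())
for n,p,z in(('sleeve',(205,277),.03),('roll',(423,290),.044),('cap',(441,226),.04)): print(n,onz(p,z,'top').round(3))
# spindle tip top vs side
print('tip',cross(ray((303,257),'top'),ray((318,212),'side')))
im=cv2.imread('pics/top0.png')[190:310,180:480]; im=cv2.resize(im,None,fx=2.6,fy=2.6,interpolation=cv2.INTER_CUBIC); 
im2=cv2.imread('pics/side0.png')[200:300,270:390]; im2=cv2.resize(im2,(336,280),interpolation=cv2.INTER_CUBIC)
out=np.zeros((600,780,3),np.uint8); out[:312,:780]=im; out[312:592,:336]=im2
w=cv2.imread('pics/wrist0.png');out[312:592,340:713]=cv2.resize(w,(373,280)); cv2.imwrite('pics/z0.png',out)
E
```

```text
[[-0.001, -0.947, 0.322, 0.169], [-0.001, 0.322, 0.947, 0.497], [-1.0, 0.0, -0.001, 0.251], [0.0, 0.0, 0.0, 1.0]]
sleeve [0.444 0.295 0.03 ]
roll [ 0.423 -0.261  0.044]
cap [ 0.592 -0.311  0.04 ]
tip (array([0.48774105, 0.03734841, 0.1730295 ]), np.float64(0.0211002311860505))
```

View pics/z0.png

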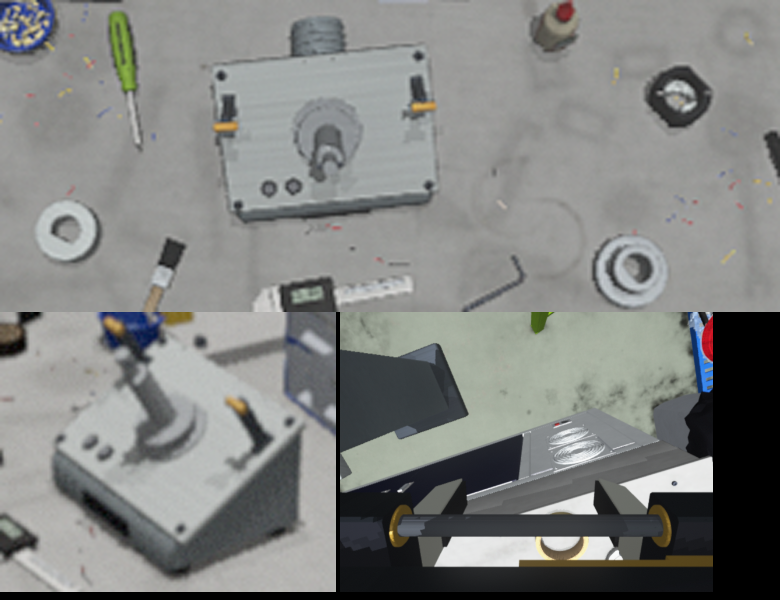

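Run:
```python
from h import *
M=T(); G=M.copy(); G[:3,3]=[.482,.282,.23]; delta(G)
for p in((.006,0,0),(.2,0,0),(.2,.04,0)): print(proj((M@np.append(p,1))[:3],'wrist',M))
```

```text
translation [0.0212, -0.3656, -0.1025] twist [0.0, 0.0, -0.0]
[322.9439072  330.10002873]
[324.48011281 209.65297777]
[324.40123024 160.29688564]
```

```bash
python3 -m creep '[{"translation":[0.01,-0.17,-0.05],"twist":[0,0,0],"hand":100},{"translation":[0.02,-0.33,-0.09],"twist":[0,0,0],"hand":100},{"translation":[0.02,-0.33,-0.1],"twist":[0,0,0],"hand":100},{"translation":[0.02,-0.33,-0.1],"twist":[0,0,0],"hand":100},{"translation":[0.02,-0.33,-0.1],"twist":[0,0,0],"hand":100}]' 20; python3 -m creep '[{"translation":[0,0,0],"twist":[0,0,0],"hand":100},{"translation":[0,0,0],"twist":[0,0,0],"hand":100}]'
python3 - <<'E'
from h import *
im,M=snap('wrist','w1.png'); print(M.round(3).tolist(), robot.observe()['time'], robot.observe()['qpos'].round(2)); print(proj((.444,.295,.03),'wrist',M))
E
```

```text
time: 0.65
tool_pos: [0.3733, 0.3507, 0.2367]
tool_rot: [2.857, 1.57, -2.183]
contact_force: [-0.3, 1.2, -0.0]
opening: 0.0917
time: 0.85
tool_pos: [0.3739, 0.3498, 0.2362]
tool_rot: [2.555, 1.568, -2.488]
contact_force: [-0.8, -0.2, 1.4]
opening: 0.092
[[-0.002, -0.946, 0.325, 0.374], [-0.001, 0.325, 0.946, 0.35], [-1.0, 0.001, -0.002, 0.236], [0.0, 0.0, 0.0, 1.0]] 0.9 [ 0.6   0.33  1.58  0.    1.23 -0.64]
[292.50861021 300.19921102]
```

```bash
python3 -m creep '[{"translation":[0.02,-0.05,-0.02],"twist":[0,0,0],"hand":100},{"translation":[0.03,-0.085,-0.03],"twist":[0,0,0],"hand":100},{"translation":[0.03,-0.085,-0.03],"twist":[0,0,0],"hand":100},{"translation":[0.03,-0.085,-0.03],"twist":[0,0,0],"hand":100}]' 20
python3 - <<'E'
from h import *
im,M=snap('wrist','w1.png'); print(M.round(3).tolist()); u=proj((.444,.295,.03),'wrist',M); print(u)
cv2.imwrite('pics/w1c.png',im)
E
```

```text
time: 1.3
tool_pos: [0.4428, 0.2956, 0.206]
tool_rot: [2.246, 1.567, -2.795]
contact_force: [0.1, 1.1, 0.2]
opening: 0.0916
[[-0.003, -0.947, 0.322, 0.443], [-0.001, 0.322, 0.947, 0.296], [-1.0, 0.003, -0.002, 0.206], [0.0, 0.0, 0.0, 1.0]]
[324.66468407 219.19668383]
```

View pics/w1c.png

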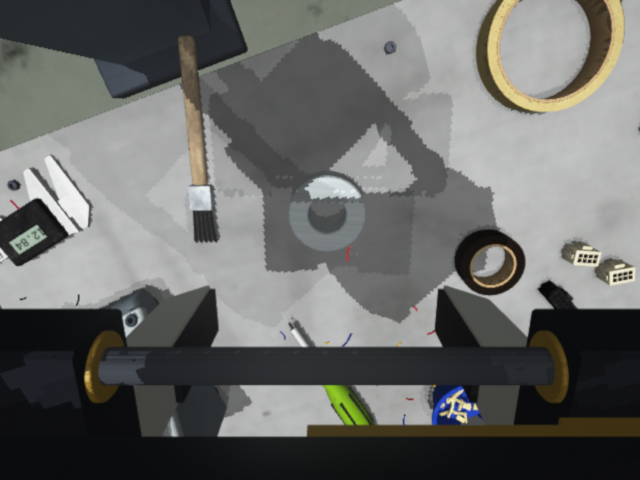

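```bash
cat >> h.py <<'E'
def radial(im,M,c,ex,ey,r0,r1,step=15,name='wrist'):  # strongest edge radius per angle, in plane c,ex,ey
    g=cv2.GaussianBlur(cv2.cvtColor(im,cv2.COLOR_BGR2GRAY),(3,3),0).astype(np.float32); out=[]
    rs=np.arange(r0,r1,.0004)
    for a in np.arange(0,360,step):
        P=[proj(c+r*(np.cos(np.radians(a))*ex+np.sin(np.radians(a))*ey),name,M) for r in rs]
        v=cv2.remap(g,np.float32([[p[0] for p in P]]),np.float32([[p[1] for p in P]]),cv2.INTER_LINEAR)[0]
        dv=v[4:]-v[:-4]; i=np.argmax(abs(dv)); out.append((int(a),round(1e3*rs[i+2],1),int(dv[i])))
    return out
E
python3 - <<'E'
from h import *
im=cv2.imread('pics/w1.png'); M=T()
c=onz((327,211),.03,'wrist',M); X=np.array([1.,0,0]);Y=np.array([0,1.,0])
for k in range(3):
    o=[e for e in radial(im,M,c,X,Y,.022,.036) if abs(e[2])>12]
    P=np.array([[e[1]*1e-3*np.cos(np.radians(e[0])),e[1]*1e-3*np.sin(np.radians(e[0]))] for e in o])
    A=np.c_[2*P,np.ones(len(P))]; s=np.linalg.lstsq(A,(P**2).sum(1),rcond=None)[0]; c=c+[s[0],s[1],0]; print(c.round(4),np.sqrt(s[2]+s[0]**2+s[1]**2),len(o))
print(o); print(radial(im,M,c,X,Y,.006,.02))
g=im[160:264,275:379]; g=cv2.resize(g,(600,600),interpolation=cv2.INTER_CUBIC); cv2.imwrite('pics/w1d.png',cv2.convertScaleAbs(g,alpha=1.6,beta=-60))
E
```

```text
[0.4409 0.2983 0.03  ] 0.029103013417079653 21
[0.4413 0.2984 0.03  ] 0.028837900313748145 23
[0.4411 0.2985 0.03  ] 0.028890683819974564 23
[(0, np.float64(28.8), -15), (15, np.float64(28.8), -15), (30, np.float64(28.8), -15), (45, np.float64(28.4), -14), (60, np.float64(28.4), -14), (75, np.float64(28.4), -15), (105, np.float64(29.6), -73), (120, np.float64(29.6), -74), (135, np.float64(29.6), -79), (150, np.float64(29.6), -76), (165, np.float64(29.6), -73), (180, np.float64(29.6), -84), (195, np.float64(26.8), -72), (210, np.float64(30.8), -14), (225, np.float64(23.2), -16), (240, np.float64(29.6), -17), (255, np.float64(29.2), -17), (270, np.float64(29.6), -16), (285, np.float64(29.2), -18), (300, np.float64(29.2), -19), (315, np.float64(29.2), -18), (330, np.float64(28.8), -16), (345, np.float64(28.8), -14)]Traceback (most recent call last):
  File "<stdin>", line 8, in <module>
  File "h.py", line 35, in radial
    P=[proj(c+r*(np.cos(np.radians(a))*ex+np.sin(np.radians(a))*ey),name,M) for r in rs]
       ~~~~^^^^^^^^^^^^^^^^^^^^^^^^^^^^^^^^^^^^^^^^^^^^^^^^^^^^^^^^^^^^^^^^
  File "h.py", line 19, in proj
    K,C=cam(name,M); q=(np.linalg.inv(C)@np.append(P,1))[:3]*[1,-1,-1]; q=K@q; return q[:2]/q[2]
        ~~~^^^^^^^^
  File "h.py", line 11, in cam
    c=robot.calibration(name); return c['intrinsics'],(c['cam_to_world'] if name!='wrist' else M@c['mount'])
ValueError: time passes only in moves, steps and waits
```

```bash
python3 - <<'E'
from cell import robot
import pickle
pickle.dump({n:robot.calibration(n) for n in('top','side','wrist')},open('cal.pkl','wb'))
s=open('h.py').read().replace("c=robot.calibration(name);","c=CAL[name];").replace("def T(","import pickle\nCAL=pickle.load(open('cal.pkl','rb'))\ndef T(",1)
s+='''
def circ(im,M,c,ex,ey,r0,r1,th=12,it=3,step=10):
    for k in range(it):
        o=[e for e in radial(im,M,c,ex,ey,r0,r1,step) if abs(e[2])>th]
        a=np.radians([e[0] for e in o]); r=np.array([e[1] for e in o])*1e-3; P=np.c_[r*np.cos(a),r*np.sin(a)]; w=np.ones(len(P))
        for _ in range(4):
            s=np.linalg.lstsq(np.c_[2*P,np.ones(len(P))]*w[:,None],(P**2).sum(1)*w,rcond=None)[0]; R0=np.sqrt(s[2]+s[0]**2+s[1]**2)
            w=1/(1+(abs(np.hypot(*(P-s[:2]).T)-R0)/.0005)**2)
        c=c+s[0]*ex+s[1]*ey
    return c,R0,len(o)
X,Y,Z=np.eye(3)
'''
open('h.py','w').write(s)
E
python3 - <<'E'
from h import *
im=cv2.imread('pics/w1.png'); M=T()
c,r,n=circ(im,M,np.array([.4411,.2985,.03]),X,Y,.026,.034); print(c,r,n)
print([(int(a),float(b),d) for a,b,d in radial(im,M,c,X,Y,.006,.02)])
g=im[160:264,275:379]; g=cv2.resize(g,(600,600),interpolation=cv2.INTER_CUBIC); cv2.imwrite('pics/w1d.png',cv2.convertScaleAbs(g,alpha=1.6,beta=-60))
E
```

```text
[0.44069925 0.29817909 0.03      ] 0.02924075840659344 34
[(0, 14.8, 25), (15, 15.2, 29), (30, 14.8, 29), (45, 14.8, 26), (60, 14.8, 32), (75, 14.8, 32), (90, 14.8, 29), (105, 18.8, 7), (120, 18.0, 48), (135, 15.6, 55), (150, 13.2, 62), (165, 13.2, 68), (180, 12.8, 67), (195, 15.2, 71), (210, 16.8, -9), (225, 14.8, 23), (240, 14.4, 30), (255, 14.8, 31), (270, 15.2, 28), (285, 14.8, 30), (300, 14.8, 27), (315, 14.8, 26), (330, 15.2, 26), (345, 15.2, 26)]
```

View pics/w1d.png

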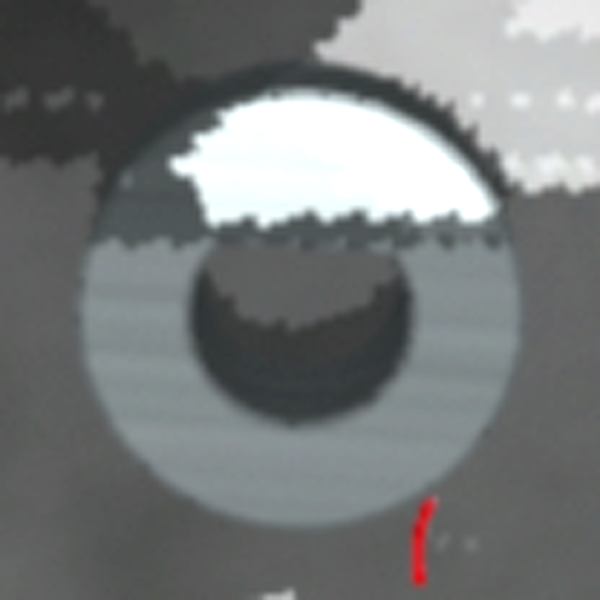

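Run:
```python
from h import *
im=cv2.imread('pics/w1.png'); M=T()
c=np.array([.4407,.2982,.03])
g=cv2.cvtColor(im,cv2.COLOR_BGR2GRAY).astype(np.float32)
for a in range(95,230,6):
    rs=np.arange(.006,.0165,.0007); P=np.float32([[proj(c+r*np.array([np.cos(np.radians(a)),np.sin(np.radians(a)),0]),'wrist',M) for r in rs]])
    print(a,cv2.remap(g,P[...,0],P[...,1],cv2.INTER_LINEAR)[0].astype(int))
```

```text
95 [ 96  96  96  96  96  95  93  90  93  93  91  89  93 109 119 122]
101 [ 96  96  96  96  96  96  96  96  96  96  95  93  94 109 118 119]
107 [ 96  96  96  96  97  97  97  97  97  97  98 100 104 102  98  93]
113 [ 96  96  96  96  96  97  97  97  97  99 106 110 110 104  97  91]
119 [ 96  96  96  96  96  96  97  96  94  94  97  94  91  91  94 106]
125 [ 96  96  96  96  96  96  96  92  89  90  91  91  93 111 150 184]
131 [ 97  96  96  96  96  97  99 102  98  92  90  90  90  97 127 165]
137 [ 97  96  96  96  96  99  99  98  95  91  90  95 123 155 176 193]
143 [ 96  96  96  97  97  98  96  92  90  94 117 145 171 190 194 198]
149 [ 96  96  96  96  95  93  91  90  91 101 132 175 191 194 196 198]
155 [ 97  97  97  96  91  86  87  89  90  91 101 129 167 192 198 199]
161 [ 97  97  97  95  92  90  91  90  90  93 115 154 183 194 196 199]
167 [ 97  96  96  97  97  98  95  91  91  97 125 166 190 194 197 199]
173 [ 97  97  96  97  97  95  90  89  93 109 151 191 194 194 196 198]
179 [ 96  96  96  96  96  94  90  87  91 107 154 186 194 195 195 197]
185 [ 97  97  96  96  96  96  93  90  93 110 139 157 162 180 192 194]
191 [ 97  97  97  97  97  97  96  97  98  95  93  93 101 142 181 194]
197 [ 97  97  97  97  97  96  96  97  98  95  91  90  95 125 161 193]
203 [ 97  97  97  97  97  97  97  97  96  93  90  86  88  93 108 156]
209 [ 97  97  97  97  97  97  96  96  96  96  95  92  94  99 101  96]
215 [ 97  97  97  97  97  96  96  96  96  95  95  97 101 110 118 111]
221 [ 97  97  97  97  97  97  96  97  96  96  95  96  99 110 120 124]
227 [ 97  97  97  97  97  97  97  96  95  94  86  83  92 107 119 125]
```

Run:
```python
from h import *
a=np.radians(68); G=pick(T(),[.4407,.2982,.03],[0,0,-1],[np.cos(a),np.sin(a),0]); delta(G)
```

```text
translation [0.1705, 0.0021, 0.0017] twist [0.057, -0.002, -0.002]
```

```bash
python3 -m creep '[{"translation":[0.05,0.002,0.002],"twist":[0.057,-0.002,-0.002],"hand":100},{"translation":[0.1,0.002,0.002],"twist":[0.057,-0.002,-0.002],"hand":100},{"translation":[0.14,0.002,0.002],"twist":[0.057,-0.002,-0.002],"hand":100},{"translation":[0.17,0.002,0.002],"twist":[0.057,-0.002,-0.002],"hand":100},{"translation":[0.17,0.002,0.002],"twist":[0.057,-0.002,-0.002],"hand":100}]'
python3 -m creep '[{"translation":[0,0,0],"twist":[0,0,0],"hand":50},{"translation":[0,0,0],"twist":[0,0,0],"hand":50},{"translation":[0,0,0],"twist":[0,0,0],"hand":50},{"translation":[0,0,0],"twist":[0,0,0],"hand":50},{"translation":[0,0,0],"twist":[0,0,0],"hand":50}]' 25
python3 - <<'E'
from h import *
M=T();print(M.round(4).tolist());
E
```

```text
time: 1.85
tool_pos: [0.4373, 0.2989, 0.0336]
tool_rot: [2.328, 1.564, -2.766]
contact_force: [-0.6, -0.1, 1.6]
opening: 0.0919
time: 2.35
tool_pos: [0.4377, 0.299, 0.0347]
tool_rot: [2.319, 1.565, -2.775]
contact_force: [-1.0, -1.0, 6.4]
opening: 0.0593
[[-0.0052, -0.928, 0.3725, 0.4377], [-0.002, 0.3725, 0.928, 0.299], [-1.0, 0.0041, -0.0038, 0.0347], [0.0, 0.0, 0.0, 1.0]]
```

```bash
python3 -m creep '[{"translation":[-0.05,0,0],"twist":[0,0,0],"hand":50},{"translation":[-0.1,0,0],"twist":[0,0,0],"hand":50},{"translation":[-0.15,0,0],"twist":[0,0,0],"hand":50},{"translation":[-0.2,0,0],"twist":[0,0,0],"hand":50},{"translation":[-0.25,0,0],"twist":[0,0,0],"hand":50}]'
python3 - <<'E'
from h import *
t,g1=cross(ray((305,256),'top'),ray((314,217),'side')); f,g2=cross(ray((305,240),'top'),ray((330,240),'side'))
print(t,g1,f,g2,(t-f)/np.linalg.norm(t-f),np.linalg.norm(t-f))
a=onz((272.3,270),.04,'top');b=onz((346.5,262.3),.04,'top'); print(a,b,np.degrees(np.arctan2(*(a-b)[[1,0]])))
a=onz((262.5,216),.11,'top');b=onz((343.5,207.5),.11,'top'); print(a,b,np.degrees(np.arctan2(*(a-b)[[1,0]])))
im,M=snap('wrist','w2.png'); print(M.round(4).tolist(),robot.observe()['opening'],robot.observe()['qpos'].round(2))
E
```

```text
time: 2.85
tool_pos: [0.4384, 0.2991, 0.2858]
tool_rot: [2.303, 1.565, -2.791]
contact_force: [1.0, 0.2, -1.8]
opening: 0.0594
[0.4848179  0.036019   0.16256079] 0.005776335537772165 [0.53466819 0.04130867 0.08570337] 0.002496758913991885 [-0.54326191 -0.0576461   0.83758189] 0.09176107646570911
[0.46483749 0.12319084 0.04      ] [ 0.48976565 -0.06591924  0.04      ] 97.50933367294257
[0.58834604 0.14664282 0.11      ] [ 0.61572543 -0.05264351  0.11      ] 97.82273404146119
[[-0.0052, -0.9279, 0.3728, 0.4384], [-0.0019, 0.3728, 0.9279, 0.2991], [-1.0, 0.0041, -0.0037, 0.2858], [0.0, 0.0, 0.0, 1.0]] 0.05930309384631837 [ 0.45  0.32  1.43  0.    1.38 -0.74]
```

```bash
cat >> h.py <<'E'
psi=np.radians(7.6); foot=np.array([.535,.041,.086])
def spin(psi=psi):
    zs=np.array([-.5*np.cos(psi),-.5*np.sin(psi),np.sqrt(.75)]); ys=np.array([-np.sin(psi),np.cos(psi),0]); return np.cross(ys,zs),ys,zs
E
python3 - <<'E'
from h import *
xs,ys,zs=spin(); delta(goal(foot+.21*zs,-zs,ys))
E
```

```text
translation [0.0204, -0.0896, -0.2592] twist [-0.504, -0.129, -0.504]
```

```bash
python3 -m creep '[{"translation":[0,-0.01,-0.05],"twist":[-0.1,-0.026,-0.1],"hand":50},{"translation":[0.005,-0.03,-0.1],"twist":[-0.2,-0.05,-0.2],"hand":50},{"translation":[0.01,-0.05,-0.14],"twist":[-0.3,-0.08,-0.3],"hand":50},{"translation":[0.015,-0.06,-0.18],"twist":[-0.4,-0.1,-0.4],"hand":50},{"translation":[0.018,-0.075,-0.22],"twist":[-0.5,-0.13,-0.5],"hand":50}]'
python3 - <<'E'
from h import *
xs,ys,zs=spin(); delta(goal(foot+.21*zs,-zs,ys))
E
```

```text
time: 3.4
tool_pos: [0.4278, 0.0902, 0.2757]
tool_rot: [-1.519, 1.112, 0.127]
contact_force: [0.6, 0.8, -2.2]
opening: 0.0592
translation [-0.0011, 0.005, -0.0634] twist [-0.056, -0.004, -0.065]
```

```bash
python3 -m creep '[{"translation":[-0.001,0.004,-0.04],"twist":[-0.056,-0.004,-0.065],"hand":50},{"translation":[-0.001,0.005,-0.063],"twist":[-0.056,-0.004,-0.065],"hand":50},{"translation":[-0.001,0.005,-0.063],"twist":[-0.056,-0.004,-0.065],"hand":50},{"translation":[-0.001,0.005,-0.063],"twist":[-0.056,-0.004,-0.065],"hand":50}]'
python3 - <<'E'
from h import *
im,M=snap('wrist','w3.png'); xs,ys,zs=spin(); delta(goal(foot+.21*zs,-zs,ys))
for k in(0,.062,.0805,.088): print(k,proj(foot+k*zs,'wrist',M))
np.save('w3.npy',M)
# crop: native size
cv2.imwrite('pics/w3c.png',cv2.resize(im[130:400,150:500],None,fx=2.2,fy=2.2,interpolation=cv2.INTER_CUBIC))
E
```

```text
time: 3.8
tool_pos: [0.4276, 0.026, 0.2728]
tool_rot: [-1.569, 1.047, 0.129]
contact_force: [-1.0, 0.2, -1.9]
opening: 0.0594
translation [-0.0001, -0.0002, -0.0004] twist [-0.002, -0.001, -0.0]
0 [325.73571588 205.89515412]
0.062 [325.57035182 225.3134179 ]
0.0805 [325.50745398 232.69934463]
0.088 [325.47963291 235.96629939]
```

View pics/w3c.png

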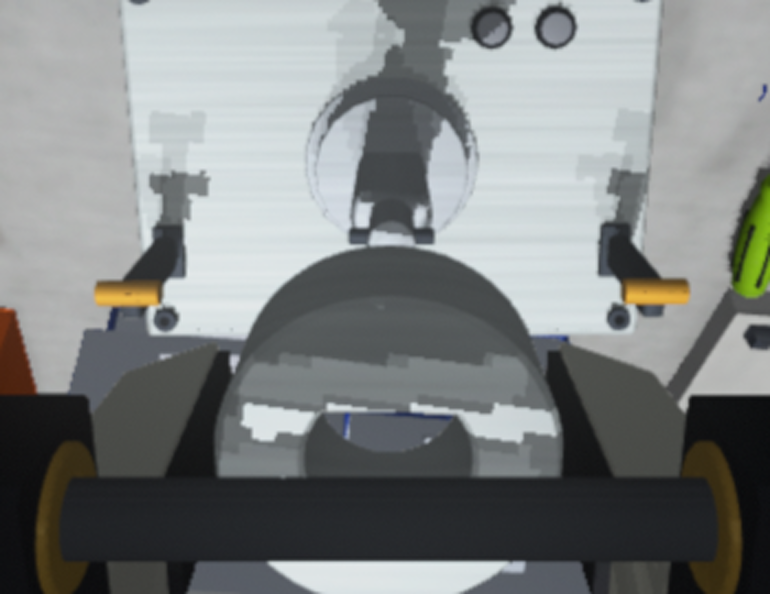

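```bash
python3 -m creep '[{"translation":[0,-0.03,0],"twist":[0,0,0],"hand":50},{"translation":[0,-0.06,0],"twist":[0,0,0],"hand":50},{"translation":[0,-0.06,0],"twist":[0,0,0],"hand":50},{"translation":[0,-0.06,0],"twist":[0,0,0],"hand":50}]'
python3 - <<'E'
from h import *
im,M=snap('wrist','w4.png'); np.save('w4.npy',M); xs,ys,zs=spin()
M3=np.load('w3.npy'); print((np.linalg.inv(M3)@M)[:3,3])
im3=cv2.imread('pics/w3.png')
for f,I,m in(('w3',im3,M3),('w4',im,M)):
    c=proj(foot+.0805*zs,'wrist',m); print(f,c)
    g=cv2.cvtColor(I,cv2.COLOR_BGR2GRAY); 
    y0,x0=int(c[1])-10,int(c[0])-30; roi=g[y0:y0+30,x0:x0+66]; 
    n,l,s,ce=cv2.connectedComponentsWithStats((roi<75).astype(np.uint8)); 
    for k in range(1,n):
        if s[k,4]>8: print(s[k]+[x0,y0,0,0,0],ce[k]+[x0,y0])
for I,n in((im3,'a'),(im,'b')):pass
o=np.hstack([cv2.resize(im3[170:280,275:380],(400,420),interpolation=cv2.INTER_CUBIC),cv2.resize(im[70:180,275:380],(400,420),interpolation=cv2.INTER_CUBIC)]);cv2.imwrite('pics/w34.png',o)
E
```

```text
time: 4.25
tool_pos: [0.4789, 0.0357, 0.3022]
tool_rot: [-1.568, 1.049, 0.136]
contact_force: [-0.1, -0.8, -1.9]
opening: 0.0592
[ 0.00057185 -0.05981583  0.00305102]
w3 [325.50745398 232.69934463]
[309 222  37  16 204] [328.39705882 228.74509804]
[328 244  17   3  26] [335.84615385 244.88461538]
w4 [320.25828127 141.91397282]
[315 131  28  17 146] [334.53424658 138.60273973]
[303 138   9   9  72] [307.02777778 142.27777778]
```

View pics/w34.png

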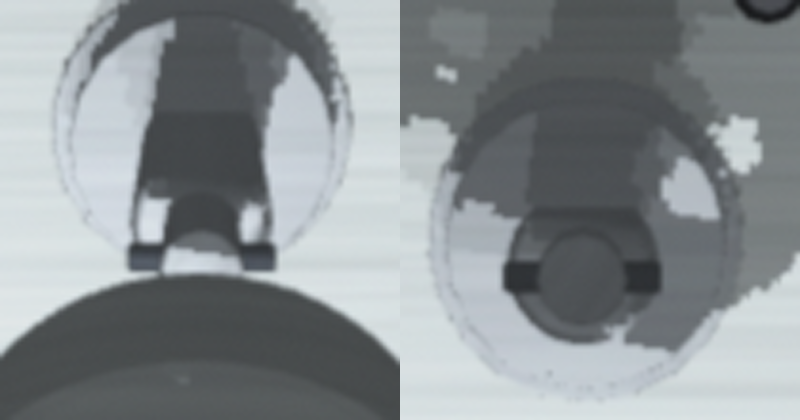

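Run:
```python
from h import *
xs,ys,zs=spin(); M3,M4=np.load('w3.npy'),np.load('w4.npy')
p,g=cross(ray((328.15,237.05),'wrist',M3),ray((322.8,142.3),'wrist',M4)); print('pin',p,g,'in spindle guess',[ (p-foot)@a for a in(xs,ys,zs)])
# flange in b: centre px, plane z=0 ; diameter
for px in((275+48/3.81,70+241/3.818),(275+322/3.81,70+241/3.818),(275+185/3.81,70+241/3.818)):
    q=onplane(px,p-.0805*zs,zs,'wrist',M4); print('fl',[(q-p)@a for a in(xs,ys,zs)])
# pin length check
for u,v,m in(((309.1,237.05),(347.2,237.05),M3),((302,142.3),(343.5,142.3),M4)):
    a,b=[onplane(w,p,zs,'wrist',m) for w in(u,v)]; print('len',np.linalg.norm(a-b), (b-a)@xs,(b-a)@ys)
# sleeve in tool frame from w3 : top face plane at tool x
i3=np.linalg.inv(M3); x3=M3[:3,0]; P0=(M3@[.0047,0,0,1])[:3]
tf=lambda px:(i3@np.append(onplane(px,P0,x3,'wrist',M3),1))[:3].round(4)
cr=lambda u,v:(150+u/2.2,130+v/2.2)
for n,q in(('flatL',(330,413)),('flatR',(457,416)),('rimtop',(390,298)),('rimL',(218,440)),('rimR',(562,440))): print(n,tf(cr(*q)))
print('pin in tool3',(i3@np.append(p,1))[:3])
```

```text
pin [0.48832348 0.03648258 0.16584565] 7.385061630981184e-05 in spindle guess [np.float64(-0.0006625451360255014), np.float64(0.0016955355036560042), np.float64(0.09258033786202574)]
fl [np.float64(-0.0010438819083285924), np.float64(-0.028013809171894225), np.float64(-0.08049999999999995)]
fl [np.float64(-0.0010326449713557897), np.float64(0.028323119319327277), np.float64(-0.08049999999999995)]
fl [np.float64(-0.0010382646785132943), np.float64(0.00014844493628331828), np.float64(-0.08049999999999995)]
len 0.024504248797492204 0.00011155099562448143 0.024503994888686483
len 0.024882793444328654 6.331669598604964e-06 0.024882792638751084
flatL [ 0.0047  0.0059 -0.0084]
flatR [0.0047 0.0053 0.0128]
rimtop [0.0047 0.0264 0.0016]
rimL [ 0.0047  0.0008 -0.0274]
rimR [0.0047 0.0008 0.0306]
pin in tool3 [0.12343542 0.00016908 0.00255026]
```

```bash
cat >> h.py <<'E'
pin=np.array([.48832,.03648,.16585]); xs,ys,zs=spin(); foot=pin-.0805*zs
def tgt(h,yo,zo,jaw=90):  # TCP at height h over foot on axis, shifted by (yo,zo) along the tool's y,z; jaw angle in the spindle frame
    a=np.radians(jaw); zt=np.cos(a)*xs+np.sin(a)*ys; G=goal(foot+h*zs,-zs,zt); G[:3,3]=foot+h*zs+yo*G[:3,1]+zo*G[:3,2]; return G
def where(M=None):
    M=T() if M is None else M; d=M[:3,3]-foot; s=robot.observe(); print('TCP in spindle',np.round([d@xs,d@ys,d@zs],4),'jaw',round(np.degrees(np.arctan2(M[:3,2]@ys,M[:3,2]@xs)),2),'tilt',np.round([M[:3,0]@xs,M[:3,0]@ys],4),'F',np.round([s['contact_force']@a for a in(xs,ys,zs)],1),'op',round(float(s['opening']),4),'t',round(float(s['time']),2))
E
python3 - <<'E'
from h import *
where(); delta(tgt(.095+.0347,.0037,-.0010))
M3=np.load('w3.npy'); delta(tgt(.095+.0347,.0037,-.0010),M3)
E
```

```text
TCP in spindle [0.0592 0.0003 0.2033] jaw 89.98 tilt [-0.0028  0.0016] F [-1.4  0.2 -1.3] op 0.0598 t 4.3
translation [0.0738, 0.0627, -0.0014] twist [-0.0, 0.002, -0.003]
translation [0.0742, 0.0039, 0.0014] twist [-0.004, -0.002, -0.0]
```

```bash
python3 -m creep '[{"translation":[0.02,0.045,-0.002],"twist":[0,0.002,-0.003],"hand":50},{"translation":[0.05,0.0625,-0.002],"twist":[0,0.002,-0.003],"hand":50},{"translation":[0.074,0.0625,-0.002],"twist":[0,0.002,-0.003],"hand":50},{"translation":[0.074,0.0625,-0.002],"twist":[0,0.002,-0.003],"hand":50},{"translation":[0.074,0.0625,-0.002],"twist":[0,0.002,-0.003],"hand":50}]'
python3 - <<'E'
from h import *
where(); delta(tgt(.05+.0347,.0037,-.0018)); im,M=snap('wrist','w5.png')
E
```

```text
time: 4.8
tool_pos: [0.4607, 0.0317, 0.2065]
tool_rot: [-1.57, 1.048, 0.134]
contact_force: [0.4, 0.6, -0.9]
opening: 0.0592
TCP in spindle [-0.0039 -0.0011  0.1297] jaw 90.0 tilt [-0.001   0.0005] F [-0.   0.6 -1. ] op 0.0592 t 4.8
translation [0.045, -0.0002, -0.0008] twist [0.0, 0.001, -0.001]
```

```bash
python3 -m creep '[{"translation":[0.008,0,-0.0008],"twist":[0,0,0],"hand":50},{"translation":[0.016,0,-0.0008],"twist":[0,0,0],"hand":50},{"translation":[0.022,0,-0.0008],"twist":[0,0,0],"hand":50},{"translation":[0.028,0,-0.0008],"twist":[0,0,0],"hand":50},{"translation":[0.028,0,-0.0008],"twist":[0,0,0],"hand":50}]'
python3 - <<'E'
from h import *
where()
E
python3 -m creep '[{"translation":[0.004,0,0],"twist":[0,0,0],"hand":50},{"translation":[0.008,0,0],"twist":[0,0,0],"hand":50},{"translation":[0.012,0,0],"twist":[0,0,0],"hand":50},{"translation":[0.015,0,0],"twist":[0,0,0],"hand":50},{"translation":[0.015,0,0],"twist":[0,0,0],"hand":50}]'
python3 - <<'E'
from h import *
where()
E
```

```text
time: 5.35
tool_pos: [0.4752, 0.0327, 0.1821]
tool_rot: [-1.57, 1.048, 0.133]
contact_force: [0.6, 0.5, -1.8]
opening: 0.0594
TCP in spindle [-0.0036 -0.002   0.1014] jaw 90.0 tilt [-0.0006  0.0004] F [-0.3  0.4 -1.8] op 0.0594 t 5.35
time: 5.85
tool_pos: [0.4826, 0.0337, 0.1687]
tool_rot: [-1.57, 1.048, 0.134]
contact_force: [-0.3, -0.5, -1.4]
opening: 0.0591
TCP in spindle [-0.0037 -0.002   0.086 ] jaw 90.0 tilt [-0.0012  0.0005] F [-1.  -0.5 -1. ] op 0.0591 t 5.85
```

```bash
python3 -m creep '[{"translation":[0.006,0,0],"twist":[0,0,0],"hand":50},{"translation":[0.013,0,0],"twist":[0,0,0],"hand":50},{"translation":[0.02,0,0],"twist":[0,0,0],"hand":50},{"translation":[0.026,0,0],"twist":[0,0,0],"hand":50},{"translation":[0.031,0,0],"twist":[0,0,0],"hand":50}]'
python3 - <<'E'
from h import *
where()
E
```

```text
time: 6.35
tool_pos: [0.498, 0.0349, 0.1441]
tool_rot: [-1.561, 1.055, 0.144]
contact_force: [-6.0, -1.0, -1.5]
opening: 0.0596
TCP in spindle [-0.0027 -0.0029  0.057 ] jaw 90.01 tilt [-0.0079  0.0056] F [-6.  -0.2  1.7] op 0.0596 t 6.35
```

```bash
python3 -m creep '[{"translation":[0,0,0],"twist":[0,0,0],"hand":95},{"translation":[0,0,0],"twist":[0,0,0],"hand":95},{"translation":[0,0,0],"twist":[0,0,0],"hand":95},{"translation":[0,0,0],"twist":[0,0,0],"hand":95}]'
python3 -m creep '[{"translation":[-0.05,0,0],"twist":[0,0,0],"hand":95},{"translation":[-0.1,0,0],"twist":[0,0,0],"hand":95},{"translation":[-0.13,0,0],"twist":[0,0,0],"hand":95},{"translation":[-0.13,0,0],"twist":[0,0,0],"hand":95}]'
python3 - <<'E'
from h import *
where();im,M=snap('wrist','w6.png'); np.save('w6.npy',M); print(proj(foot+.03*zs,'wrist',M))
cv2.imwrite('pics/w6c.png',cv2.resize(im[100:320,180:480],(780,572),interpolation=cv2.INTER_CUBIC))
E
```

```text
time: 6.75
tool_pos: [0.4984, 0.0347, 0.1446]
tool_rot: [-1.562, 1.054, 0.143]
contact_force: [-0.2, -0.0, 0.2]
opening: 0.0855
time: 7.15
tool_pos: [0.4352, 0.0251, 0.2618]
tool_rot: [-1.569, 1.046, 0.137]
contact_force: [0.0, -0.1, -0.6]
opening: 0.0872
TCP in spindle [ 0.0011 -0.0042  0.1907] jaw 90.08 tilt [0.0011 0.0021] F [-0.3 -0.1 -0.5] op 0.0872 t 7.15
[329.66530681 220.47280655]
```

View pics/w6c.png

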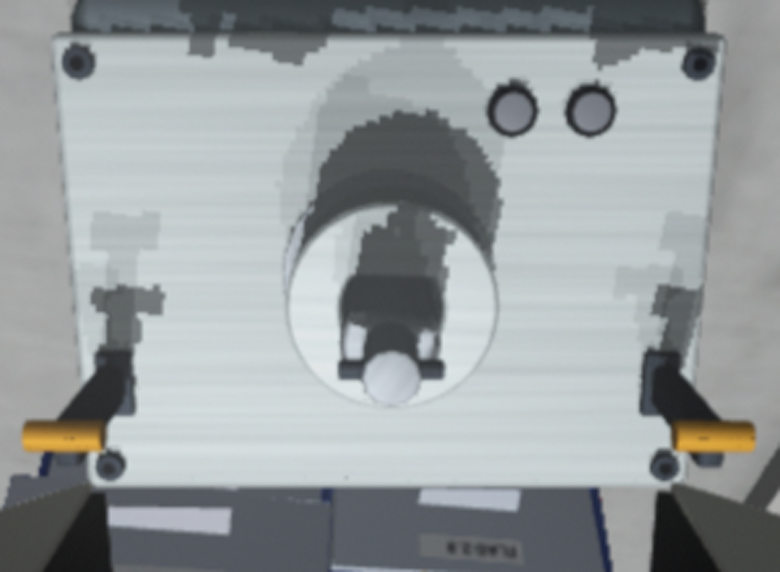

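Run:
```python
from h import *
im=cv2.imread('pics/w6.png');M=np.load('w6.npy')
for h in(.03,.05):
    c=onplane((330.8,217.3),foot+h*zs,zs,'wrist',M)
    c,r,n=circ(im,M,c,xs,ys,.027,.034,th=15); d=c-foot; print(h,r,n,d@xs,d@ys)
# go to above roll at tool height .2
p=np.array([.423,-.261,.2]); delta(goal(p,[0,0,-1],[-.132,.991,0]))
```

```text
0.03 0.028671592105944287 27 -0.0020458198178292665 0.0005013055199483489
0.05 0.028092505382432992 16 -0.0057658265905040215 0.0005086298296101255
translation [0.0209, 0.0704, -0.2822] twist [0.002, 0.003, 0.522]
```

```bash
python3 -m creep '[{"translation":[0,0.02,-0.05],"twist":[0,0,0.1],"hand":100},{"translation":[0,0.03,-0.1],"twist":[0,0,0.2],"hand":100},{"translation":[0.01,0.045,-0.15],"twist":[0,0,0.32],"hand":100},{"translation":[0.01,0.055,-0.2],"twist":[0,0,0.42],"hand":100},{"translation":[0.02,0.07,-0.24],"twist":[0.002,0.003,0.522],"hand":100}]'
python3 -m creep '[{"translation":[0,0,-0.04],"twist":[0,0,0],"hand":100},{"translation":[0,0,-0.045],"twist":[0,0,0],"hand":100},{"translation":[0,0,-0.045],"twist":[0,0,0],"hand":100}]'
python3 - <<'E'
from h import *
im,M=snap('wrist','w7.png'); np.save('w7.npy',M); print(M.round(3).tolist()); u=proj((.423,-.261,.044),'wrist',M); print(u)
x,y=int(u[0]),int(u[1]); cv2.imwrite('pics/w7c.png',cv2.resize(im[max(y-75,0):y+75,x-90:x+90],(780,650))[:600])
E
```

```text
time: 7.7
tool_pos: [0.4178, -0.2198, 0.2071]
tool_rot: [1.763, 1.568, -2.817]
contact_force: [1.2, -0.9, 1.1]
opening: 0.0922
time: 8.0
tool_pos: [0.4236, -0.2647, 0.2052]
tool_rot: [1.07, 1.566, 2.771]
contact_force: [0.2, 1.2, 0.8]
opening: 0.092
[[-0.004, -0.992, -0.13, 0.424], [0.002, -0.13, 0.992, -0.265], [-1.0, 0.004, 0.002, 0.205], [0.0, 0.0, 0.0, 1.0]]
[328.99700554 222.72845181]
```

View pics/w7c.png

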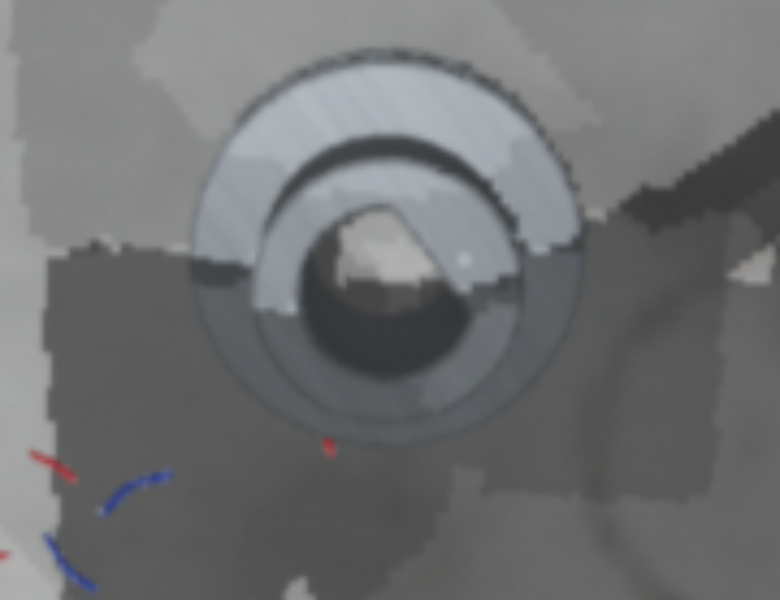

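Run:
```python
from h import *
im=cv2.imread('pics/w7.png');M=np.load('w7.npy')
P=lambda u,v:onz((238+u/4.3333,147+v/4.3333),.044,'wrist',M)
c=P(387.5,290); print(c); c,r,n=circ(im,M,c,X,Y,.021,.0265,th=8); print(c,r,n)
a,b=P(390,205),P(468,290); m=(a+b)/2-c; print('chord',np.linalg.norm(a-b)); t=(b-a); nrm=np.array([t[1],-t[0],0]);nrm/=np.linalg.norm(nrm); nrm*=np.sign(nrm@m)
print('flat off',m@nrm,'angle of flat normal',np.degrees(np.arctan2(nrm[1],nrm[0])))
print('bore centre?',((a+b)/2-nrm*.0092).round(4), robot.observe()['qpos'].round(2))
```

```text
[ 0.4165968  -0.26300032  0.044     ]
[ 0.41402543 -0.26337839  0.044     ] 0.023165053575869936 27
chord 0.01947646063690439
flat off 0.008266711701577716 angle of flat normal 139.62343005566265
bore centre? [ 0.4156 -0.263   0.044 ] [-0.71  0.34  1.66 -0.    1.14 -2.41]
```

Run:
```python
from h import *
a=np.radians(49.6); delta(goal([.4156,-.263,.040],[0,0,-1],[np.cos(a),np.sin(a),0]))
```

```text
translation [0.1597, 0.0071, 0.0013] twist [0.836, 0.0, -0.004]
```

```bash
python3 -m creep '[{"translation":[0.02,0.007,0.001],"twist":[0.15,0,0],"hand":100},{"translation":[0.04,0.007,0.001],"twist":[0.3,0,0],"hand":100},{"translation":[0.06,0.007,0.001],"twist":[0.45,0,0],"hand":100},{"translation":[0.08,0.007,0.001],"twist":[0.6,0,0],"hand":100},{"translation":[0.09,0.007,0.001],"twist":[0.75,0,0],"hand":100}]'
python3 - <<'E'
from h import *
a=np.radians(49.6); delta(goal([.4156,-.263,.040],[0,0,-1],[np.cos(a),np.sin(a),0]))
E
```

```text
time: 8.55
tool_pos: [0.4153, -0.2609, 0.1144]
tool_rot: [1.621, 1.564, 2.569]
contact_force: [0.1, -0.3, 0.6]
opening: 0.0916
translation [0.0684, -0.0019, -0.0015] twist [0.083, -0.001, -0.007]
```

```bash
python3 -m creep '[{"translation":[0.03,-0.002,-0.0015],"twist":[0.083,0,-0.007],"hand":100},{"translation":[0.055,-0.002,-0.0015],"twist":[0.083,0,-0.007],"hand":100},{"translation":[0.068,-0.002,-0.0015],"twist":[0.083,0,-0.007],"hand":100},{"translation":[0.068,-0.002,-0.0015],"twist":[0.083,0,-0.007],"hand":100},{"translation":[0.068,-0.002,-0.0015],"twist":[0.083,0,-0.007],"hand":100}]'
python3 -m creep '[{"translation":[0,0,0],"twist":[0,0,0],"hand":35},{"translation":[0,0,0],"twist":[0,0,0],"hand":35},{"translation":[0,0,0],"twist":[0,0,0],"hand":35},{"translation":[0,0,0],"twist":[0,0,0],"hand":35},{"translation":[0,0,0],"twist":[0,0,0],"hand":35}]' 30
python3 -m creep '[{"translation":[0,0,0],"twist":[0,0,0],"hand":35},{"translation":[-0.05,0,0],"twist":[0,0,0],"hand":35},{"translation":[-0.1,0,0],"twist":[0,0,0],"hand":35},{"translation":[-0.15,0,0],"twist":[0,0,0],"hand":35},{"translation":[-0.18,0,0],"twist":[0,0,0],"hand":35}]'
python3 - <<'E'
from h import *
delta(tgt(.30,0,0)); print(robot.observe()['opening'],T().round(3).tolist()); im,M=snap('wrist','w8.png'); np.save('w8.npy',M)
E
```

```text
time: 9.05
tool_pos: [0.4159, -0.2621, 0.0469]
tool_rot: [-2.128, 1.57, -1.262]
contact_force: [0.3, 0.4, 0.3]
opening: 0.0923
time: 9.55
tool_pos: [0.4159, -0.2622, 0.0471]
tool_rot: [-1.97, 1.57, -1.104]
contact_force: [0.1, -0.7, -0.3]
opening: 0.0565
time: 10.05
tool_pos: [0.4164, -0.2625, 0.2306]
tool_rot: [-1.648, 1.566, -0.782]
contact_force: [0.0, -0.3, -2.5]
opening: 0.045
translation [-0.1264, 0.2117, 0.1928] twist [-0.817, -0.221, -0.488]
0.04501190945132694 [[0.003, -0.762, 0.648, 0.416], [-0.003, 0.648, 0.762, -0.262], [-1.0, -0.005, -0.0, 0.231], [0.0, 0.0, 0.0, 1.0]]
```

Run:
```python
from h import *
delta(tgt(.22,0,0));
```

```text
translation [-0.0545, 0.1866, 0.2225] twist [-0.816, -0.224, -0.482]
```

```bash
python3 -m creep '[{"translation":[-0.02,0.03,0.03],"twist":[-0.12,-0.033,-0.07],"hand":35},{"translation":[-0.04,0.06,0.06],"twist":[-0.24,-0.066,-0.14],"hand":35},{"translation":[-0.055,0.09,0.1],"twist":[-0.36,-0.1,-0.21],"hand":35},{"translation":[-0.055,0.115,0.135],"twist":[-0.48,-0.13,-0.28],"hand":35},{"translation":[-0.055,0.14,0.165],"twist":[-0.6,-0.165,-0.35],"hand":35}]'
python3 - <<'E'
from h import *
delta(tgt(.21,0,0));
E
```

```text
time: 10.6
tool_pos: [0.4168, -0.0446, 0.2877]
tool_rot: [-1.457, 1.179, 0.023]
contact_force: [0.4, 0.2, -2.8]
opening: 0.0449
translation [0.0124, 0.0035, 0.0724] twist [-0.212, -0.056, -0.129]
```

```bash
python3 -m creep '[{"translation":[0.005,0.002,0.03],"twist":[-0.106,-0.028,-0.065],"hand":35},{"translation":[0.012,0.003,0.06],"twist":[-0.212,-0.056,-0.129],"hand":35},{"translation":[0.012,0.0035,0.072],"twist":[-0.212,-0.056,-0.129],"hand":35},{"translation":[0.012,0.0035,0.072],"twist":[-0.212,-0.056,-0.129],"hand":35},{"translation":[0.012,0.0035,0.072],"twist":[-0.212,-0.056,-0.129],"hand":35}]'
python3 - <<'E'
from h import *
where();im,M=snap('wrist','w9.png'); np.save('w9.npy',M)
cv2.imwrite('pics/w9c.png',cv2.resize(im[200:400,190:460],(792,587),interpolation=cv2.INTER_CUBIC)); print(proj(pin,'wrist',M))
E
```

```text
time: 11.1
tool_pos: [0.4238, 0.0276, 0.278]
tool_rot: [-1.571, 1.048, 0.134]
contact_force: [0.1, 0.4, -2.5]
opening: 0.0449
TCP in spindle [-0.0003 -0.0003  0.2102] jaw 90.07 tilt [-0.0006  0.0006] F [-1.1  0.4 -2.2] op 0.0449 t 11.1
[324.51829157 235.07308957]
```

View pics/w9c.png

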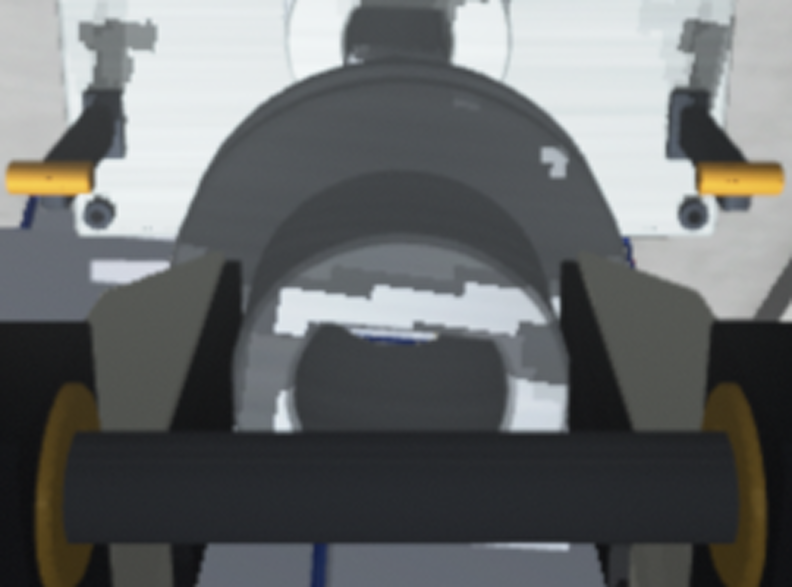

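Run:
```python
from h import *
M=np.load('w9.npy'); i3=np.linalg.inv(M); x3=M[:3,0]
def tf(u,v,tx): return (i3@np.append(onplane((190+u/2.933,200+v/2.933),(M@[tx,0,0,1])[:3],x3,'wrist',M),1))[:3].round(4)
for n,q in(('flatL',(325,329)),('flatR',(487,336)),('hubtop',(400,236)),('hubL',(238,370)),('hubR',(566,370)),('boreL',(297,400)),('boreR',(506,400))): print(n,tf(*q,.0031))
print('rimtop',tf(400,75,.0291))
```

```text
flatL [ 0.0031  0.0089 -0.008 ]
flatR [0.0031 0.008  0.012 ]
hubtop [0.0031 0.0213 0.0013]
hubL [ 0.0031  0.0033 -0.0189]
hubR [0.0031 0.0033 0.022 ]
boreL [ 0.0031 -0.0009 -0.0117]
boreR [ 0.0031 -0.001   0.0146]
rimtop [0.0291 0.0341 0.0013]
```

Run:
```python
from h import *
delta(tgt(.142,.0015,-.0022))
```

```text
translation [0.0683, 0.0014, -0.0015] twist [0.0, 0.0, -0.0]
```

```bash
python3 -m creep '[{"translation":[0.03,0.0014,-0.0015],"twist":[-0.025,0,0],"hand":35},{"translation":[0.055,0.0014,-0.0015],"twist":[-0.025,0,0],"hand":35},{"translation":[0.068,0.0014,-0.0015],"twist":[-0.025,0,0],"hand":35},{"translation":[0.076,0.0014,-0.0015],"twist":[-0.025,0,0],"hand":35},{"translation":[0.084,0.0014,-0.0015],"twist":[-0.025,0,0],"hand":35}]'
python3 - <<'E'
from h import *
where()
E
python3 -m creep '[{"translation":[0.006,0,0],"twist":[0,0,0],"hand":35},{"translation":[0.012,0,0],"twist":[0,0,0],"hand":35},{"translation":[0.018,0,0],"twist":[0,0,0],"hand":35},{"translation":[0.022,0,0],"twist":[0,0,0],"hand":35},{"translation":[0.022,0,0],"twist":[0,0,0],"hand":35}]'
python3 - <<'E'
from h import *
where()
E
```

```text
time: 11.65
tool_pos: [0.4645, 0.0304, 0.2038]
tool_rot: [-1.595, 1.049, 0.133]
contact_force: [-2.6, 0.4, -1.7]
opening: 0.045
TCP in spindle [-0.0021 -0.0028  0.1255] jaw 91.39 tilt [-0.0021  0.0001] F [-3.1  0.7 -0.2] op 0.045 t 11.65
time: 12.15
tool_pos: [0.4741, 0.0323, 0.183]
tool_rot: [-1.592, 1.053, 0.136]
contact_force: [-3.6, -0.1, -7.9]
opening: 0.0449
TCP in spindle [-0.0041 -0.0023  0.1027] jaw 91.38 tilt [-0.0062  0.0017] F [-7.1  0.4 -5. ] op 0.0449 t 12.15
```

```bash
python3 -m creep '[{"translation":[0.003,0.001,0],"twist":[0,0,0],"hand":35},{"translation":[0.006,0.001,0],"twist":[0,0,0],"hand":35},{"translation":[0.01,0.001,0],"twist":[0,0,0],"hand":35}]'
python3 - <<'E'
from h import *
where(); print(robot.observe()['torque'])
E
```

```text
time: 12.45
tool_pos: [0.4786, 0.0327, 0.174]
tool_rot: [-1.593, 1.052, 0.135]
contact_force: [-3.1, -0.9, -2.1]
opening: 0.045
TCP in spindle [-0.0047 -0.0025  0.0926] jaw 91.38 tilt [-0.0051  0.0012] F [-3.8 -0.5 -0.2] op 0.045 t 12.45
[-0.04176199  0.92112707  0.04654792]
```

Forces are low at s≈45 mm, so continue home.

```bash
python3 -m creep '[{"translation":[0.004,0.0005,0],"twist":[0,0,0],"hand":35},{"translation":[0.008,0.0005,0],"twist":[0,0,0],"hand":35},{"translation":[0.012,0.0005,0],"twist":[0,0,0],"hand":35},{"translation":[0.014,0.0005,0],"twist":[0,0,0],"hand":35},{"translation":[0.015,0.0005,0],"twist":[0,0,0],"hand":35}]'
python3 - <<'E'
from h import *
where()
E
```

```text
time: 12.95
tool_pos: [0.485, 0.0335, 0.1606]
tool_rot: [-1.593, 1.053, 0.135]
contact_force: [-13.9, -3.9, 9.7]
opening: 0.0449
TCP in spindle [-0.0058 -0.0025  0.0778] jaw 91.39 tilt [-0.0055  0.0011] F [-7.6 -2.  15.5] op 0.0449 t 12.95
```

```bash
python3 -m creep '[{"translation":[0,0,0],"twist":[0,0,0],"hand":80},{"translation":[0,0,0],"twist":[0,0,0],"hand":80},{"translation":[0,0,0],"twist":[0,0,0],"hand":80},{"translation":[-0.05,0,0],"twist":[0,0,0],"hand":100},{"translation":[-0.1,0,0],"twist":[0,0,0],"hand":100}]'
python3 -m creep '[{"translation":[-0.02,0,0],"twist":[0,0,0],"hand":100},{"translation":[-0.02,0,0],"twist":[0,0,0],"hand":100},{"translation":[-0.02,0,0],"twist":[0,0,0],"hand":100}]'
python3 - <<'E'
from h import *
where();im,M=snap('wrist','w10.png'); np.save('w10.npy',M); p0=proj(foot+.074*zs,'wrist',M); print(p0)
c,r,n=circ(im,M,foot+.074*zs,xs,ys,.020,.027,th=12); d=c-foot; print('hub',r,n,d@xs,d@ys)
c,r,n=circ(im,M,foot+.048*zs,xs,ys,.032,.040,th=12); d=c-foot; print('rim',r,n,d@xs,d@ys)
delta(goal([.592,-.311,.25],[0,0,-1],ys)); print(robot.observe()['qpos'].round(2))
E
```

```text
time: 13.45
tool_pos: [0.4353, 0.0265, 0.2465]
tool_rot: [-1.591, 1.058, 0.136]
contact_force: [1.6, -0.5, 1.8]
opening: 0.0804
time: 13.75
tool_pos: [0.426, 0.0251, 0.2641]
tool_rot: [-1.592, 1.057, 0.135]
contact_force: [0.4, -0.6, 0.0]
opening: 0.092
TCP in spindle [-0.0056 -0.003   0.1972] jaw 91.33 tilt [-0.0094  0.0012] F [ 0.3 -0.6 -0.1] op 0.092 t 13.75
[328.34521039 247.55319713]
hub 0.02330410320438616 33 -0.00034961534919486856 -0.0013158547497298253
rim 0.03576930467080427 33 -0.0011194809180290395 -0.0006480807192692676
translation [0.0646, -0.0931, -0.3577] twist [0.023, -0.004, 0.512]
[-0.25 -0.09  2.12  0.31  0.66 -2.18]
```

```bash
python3 -m creep '[{"translation":[0,0,-0.05],"twist":[0,0,0.1],"hand":100},{"translation":[0.01,-0.01,-0.1],"twist":[0,0,0.2],"hand":100},{"translation":[0.02,-0.025,-0.14],"twist":[0.01,0,0.3],"hand":100},{"translation":[0.03,-0.04,-0.18],"twist":[0.02,0,0.4],"hand":100},{"translation":[0.04,-0.06,-0.22],"twist":[0.023,-0.004,0.51],"hand":100}]'
python3 - <<'E'
from h import *
delta(goal([.592,-.311,.23],[0,0,-1],ys)); 
print('bottle',onz((394,207),0,'top'))
E
```

```text
time: 14.3
tool_pos: [0.5311, -0.1828, 0.2576]
tool_rot: [1.132, 1.566, 2.834]
contact_force: [1.1, -0.7, 0.4]
opening: 0.0921
translation [0.0212, -0.0436, -0.1351] twist [-0.001, 0.002, -0.004]
bottle [ 0.65133266 -0.19418617  0.        ]
```

```bash
python3 -m creep '[{"translation":[0.01,-0.015,-0.045],"twist":[0,0.002,-0.004],"hand":100},{"translation":[0.02,-0.03,-0.09],"twist":[0,0.002,-0.004],"hand":100},{"translation":[0.021,-0.043,-0.135],"twist":[0,0.002,-0.004],"hand":100},{"translation":[0.021,-0.043,-0.135],"twist":[0,0.002,-0.004],"hand":100},{"translation":[0.021,-0.043,-0.135],"twist":[0,0.002,-0.004],"hand":100}]'
python3 - <<'E'
from h import *
im,M=snap('wrist','w11.png'); np.save('w11.npy',M); print(M.round(3).tolist()); u=proj((.592,-.311,.04),'wrist',M); print(u)
x,y=int(u[0]),int(u[1]); print(x,y); cv2.imwrite('pics/w11c.png',cv2.convertScaleAbs(cv2.resize(im[max(y-65,0):y+65,x-85:x+85],(784,600),interpolation=cv2.INTER_CUBIC),alpha=1.5,beta=10))
E
```

```text
time: 14.8
tool_pos: [0.5914, -0.3113, 0.2324]
tool_rot: [0.731, 1.566, 2.433]
contact_force: [-0.7, 0.2, 0.1]
opening: 0.0916
[[-0.004, -0.991, -0.13, 0.591], [0.003, -0.13, 0.991, -0.311], [-1.0, 0.003, 0.004, 0.232], [0.0, 0.0, 0.0, 1.0]]
[323.80837136 213.46904755]
323 213
```

View pics/w11c.png

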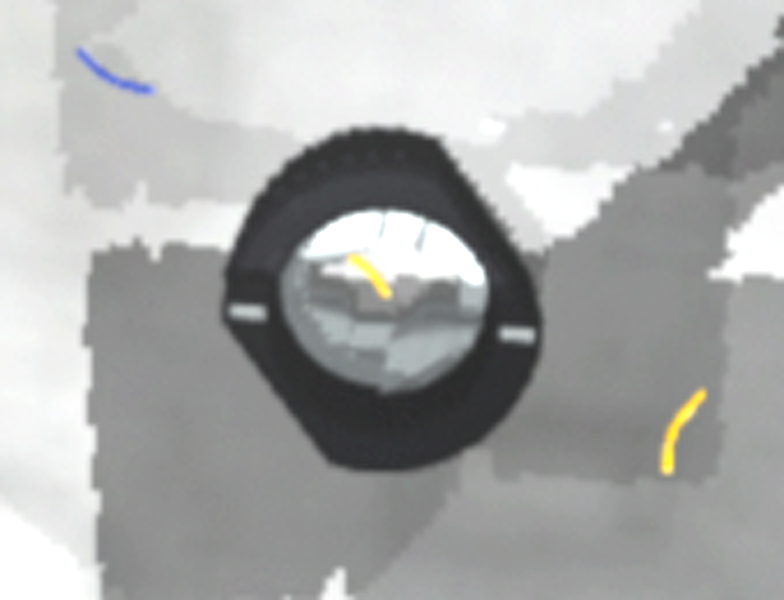

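Run:
```python
from h import *
im=cv2.imread('pics/w11.png');M=np.load('w11.npy')
P=lambda u,v:onz((238+u/4.612,148+v/4.615),.04,'wrist',M)
az=lambda d:np.degrees(np.arctan2(d[1],d[0]))
g=im[148:278,238:408].astype(int); m=((g.min(2)>85)&(g.max(2)-g.min(2)<25)).astype(np.uint8)
n,l,s,c=cv2.connectedComponentsWithStats(m)
w=[]
for k in range(1,n):
    ok=8<s[k,4]<60
    if ok and 110<c[k][0]*4.6+0 or (ok and c[k][0]<60): print(s[k],c[k]*4.61)
A,B=P(247,312),P(517,334); print('A,B',A,B,np.linalg.norm(A-B),'slot az',az(B-A),'centre',(A+B)/2)
for a,b in(((440,140),(530,270)),((228,325),(330,460))):
    d=P(*b)-P(*a); print('flat dir',az(d),np.linalg.norm(d))
a=az(B-A)+40; print('jaw az',a); 
print(robot.observe()['qpos'].round(2))
c=(A+B)/2; n_=np.array([np.cos(np.radians(a)),np.sin(np.radians(a)),0])
for q in((440,140),(530,270),(485,205),(228,325),(330,460)): print((P(*q)-c)@n_)
```

```text
[50 66  7  3 19] [244.33 308.87]
[109  71   7   3  18] [516.83222222 331.66388889]
A,B [ 0.59708384 -0.33645759  0.04      ] [ 0.59494365 -0.28924318  0.04      ] 0.047262892270665824 slot az 92.59539632269467 centre [ 0.59601374 -0.31285038  0.04      ]
flat dir 42.3052724144982 0.027473299201546925
flat dir 42.64285022758469 0.03037885015672115
jaw az 132.59539632269468
[-0.6   0.63  1.1   0.    1.42 -2.3 ]
0.02650350396630402
0.02636439028390718
0.026434653868578205
-0.022199395090167176
-0.02217423451266141
```

Run:
```python
from h import *
a=np.radians(132.5); delta(goal([.596,-.3129,.025],[0,0,-1],[np.cos(a),np.sin(a),0]))
```

```text
translation [0.2026, -0.0048, -0.0038] twist [-0.61, 0.004, -0.002]
```

```bash
python3 -m creep '[{"translation":[0.03,-0.005,-0.004],"twist":[-0.13,0,0],"hand":100},{"translation":[0.06,-0.005,-0.004],"twist":[-0.26,0,0],"hand":100},{"translation":[0.09,-0.005,-0.004],"twist":[-0.39,0,0],"hand":100},{"translation":[0.11,-0.005,-0.004],"twist":[-0.52,0,0],"hand":100},{"translation":[0.13,-0.005,-0.004],"twist":[-0.61,0.004,-0.002],"hand":100}]'
python3 - <<'E'
from h import *
a=np.radians(132.5); delta(goal([.596,-.3129,.025],[0,0,-1],[np.cos(a),np.sin(a),0])); print(robot.observe()['qpos'].round(2))
E
```

```text
time: 15.35
tool_pos: [0.5963, -0.3112, 0.1028]
tool_rot: [-1.123, 1.57, 1.197]
contact_force: [0.3, -0.3, 0.2]
opening: 0.0917
translation [0.0718, 0.0014, -0.0011] twist [0.007, 0.0, 0.001]
[-0.6   0.74  1.26  0.    1.14 -2.91]
```

```bash
python3 -m creep '[{"translation":[0.03,0.0014,-0.001],"twist":[0.007,0,0],"hand":100},{"translation":[0.055,0.0014,-0.001],"twist":[0.007,0,0],"hand":100},{"translation":[0.072,0.0014,-0.001],"twist":[0.007,0,0],"hand":100},{"translation":[0.072,0.0014,-0.001],"twist":[0.007,0,0],"hand":100},{"translation":[0.072,0.0014,-0.001],"twist":[0.007,0,0],"hand":100}]'
python3 -m creep '[{"translation":[0,0,0],"twist":[0,0,0],"hand":35},{"translation":[0,0,0],"twist":[0,0,0],"hand":35},{"translation":[0,0,0],"twist":[0,0,0],"hand":35},{"translation":[0,0,0],"twist":[0,0,0],"hand":35},{"translation":[0,0,0],"twist":[0,0,0],"hand":35}]' 40
python3 -m creep '[{"translation":[0,0,0],"twist":[0,0,0],"hand":35},{"translation":[0,0,0],"twist":[0,0,0],"hand":35},{"translation":[0,0,0],"twist":[0,0,0],"hand":35}]'
python3 - <<'E'
from h import *
print(T().round(4).tolist())
E
python3 -m creep '[{"translation":[-0.05,0,0],"twist":[0,0,0],"hand":35},{"translation":[-0.1,0,0],"twist":[0,0,0],"hand":35},{"translation":[-0.15,0,0],"twist":[0,0,0],"hand":35},{"translation":[-0.2,0,0],"twist":[0,0,0],"hand":35},{"translation":[-0.25,0,0],"twist":[0,0,0],"hand":35}]'
python3 - <<'E'
from h import *
delta(tgt(.20,0,0,130));where()
E
```

```text
time: 15.85
tool_pos: [0.5963, -0.3118, 0.0315]
tool_rot: [-1.499, 1.57, 0.815]
contact_force: [0.6, 0.5, 0.7]
opening: 0.0912
time: 16.35
tool_pos: [0.5964, -0.3119, 0.0318]
tool_rot: [-1.846, 1.57, 0.468]
contact_force: [0.5, -0.4, 1.0]
opening: 0.0564
time: 16.65
tool_pos: [0.5964, -0.312, 0.0318]
tool_rot: [-1.983, 1.57, 0.33]
contact_force: [0.8, 0.3, 0.1]
opening: 0.0461
[[0.001, -0.7367, -0.6762, 0.5964], [0.0003, -0.6762, 0.7367, -0.312], [-1.0, -0.0009, -0.0004, 0.0318], [0.0, 0.0, 0.0, 1.0]]
time: 17.15
tool_pos: [0.5957, -0.3118, 0.2836]
tool_rot: [-1.414, 1.57, 0.9]
contact_force: [0.5, -0.5, -1.1]
opening: 0.0458
translation [0.0145, -0.1074, 0.3634] twist [-0.086, 0.319, -0.415]
TCP in spindle [ 0.1112 -0.3594  0.1523] jaw 121.18 tilt [-0.4994  0.0006] F [-0.2 -0.6 -1.2] op 0.0458 t 17.15
```

```bash
python3 -m creep '[{"translation":[0,-0.01,0.045],"twist":[-0.017,0.06,-0.08],"hand":35},{"translation":[0,-0.02,0.09],"twist":[-0.034,0.12,-0.16],"hand":35},{"translation":[0,-0.04,0.135],"twist":[-0.05,0.18,-0.24],"hand":35},{"translation":[0,-0.05,0.18],"twist":[-0.07,0.24,-0.32],"hand":35},{"translation":[0,-0.065,0.22],"twist":[-0.086,0.32,-0.415],"hand":35}]'
python3 - <<'E'
from h import *
delta(tgt(.20,0,0,130));where()
E
```

```text
time: 17.65
tool_pos: [0.4992, -0.094, 0.289]
tool_rot: [-2.285, 1.059, 0.098]
contact_force: [0.8, 1.7, -0.6]
opening: 0.0461
translation [-0.0111, -0.039, 0.1366] twist [-0.014, -0.005, -0.02]
TCP in spindle [ 0.056  -0.1307  0.1904] jaw 129.21 tilt [-0.0124 -0.0171] F [ 0.6  1.5 -1. ] op 0.0461 t 17.65
```

```bash
python3 -m creep '[{"translation":[-0.005,-0.015,0.045],"twist":[-0.014,-0.005,-0.02],"hand":35},{"translation":[-0.011,-0.03,0.09],"twist":[-0.014,-0.005,-0.02],"hand":35},{"translation":[-0.011,-0.039,0.137],"twist":[-0.014,-0.005,-0.02],"hand":35},{"translation":[-0.011,-0.039,0.137],"twist":[-0.014,-0.005,-0.02],"hand":35},{"translation":[-0.011,-0.039,0.137],"twist":[-0.014,-0.005,-0.02],"hand":35}]'
python3 - <<'E'
from h import *
where(); im,M=snap('wrist','w12.png'); np.save('w12.npy',M); print(robot.observe()['qpos'].round(2))
f=lambda x,y,z:proj((M@[x,y,z,1])[:3],'wrist',M).round(1)
print('cap top centre',f(-.0082,0,0)); a=np.radians(-40)
# index marks expected: slot dir = jaw -40deg about +cap z (=-tool x)
g=im.astype(int); m=((g.min(2)>80)&(g.max(2)-g.min(2)<25)).astype(np.uint8); m[:230]=0
n,l,s,c=cv2.connectedComponentsWithStats(m)
for k in range(1,n):
    if 6<s[k,4]<400 and 200<c[k][0]<460: print(s[k],c[k].round(1))
for sg in(1,-1):
    print('mark',sg,f(-.0082,sg*.0238*np.sin(np.radians(40)),sg*.0238*np.cos(np.radians(40))), f(-.0082,-sg*.0238*np.sin(np.radians(40)),sg*.0238*np.cos(np.radians(40))))
cv2.imwrite('pics/w12c.png',cv2.resize(im[200:440,160:490],(792,576),interpolation=cv2.INTER_CUBIC))
E
```

```text
time: 18.15
tool_pos: [0.4284, 0.0299, 0.2693]
tool_rot: [-2.271, 1.047, 0.134]
contact_force: [-0.2, 0.6, -0.7]
opening: 0.0461
TCP in spindle [-0.0005  0.0014  0.2002] jaw 130.16 tilt [0.0003 0.0005] F [-0.4  0.6 -0.5] op 0.0461 t 18.15
[-0.24 -0.1   2.11  0.3   0.66 -2.83]
cap top centre [322.7 351.2]
[306 230  26   6 130] [317.9 232.3]
[263 299  17  14 112] [271.1 305.7]
[405 386  11  38 221] [410.  406.1]
[263 403  20  22 166] [271.6 418.4]
mark 1 [377.6 310.8] [374.5 389.1]
mark -1 [271.1 389.2] [267.4 310.8]
```

Run:
```python
from h import *
M=np.load('w6.npy')
for u,v,h in((391.5,378,.088),(391.5,369,.0805),(362,378,.088),(421,378,.088)):
    q=onplane((180+u/2.6,100+v/2.6),foot+h*zs,zs,'wrist',M)-foot; print(h,q@xs,q@ys)
im=cv2.imread('pics/w10.png');M=np.load('w10.npy'); c,r,n=circ(im,M,foot+.088*zs,xs,ys,.005,.009,th=12); d=c-foot; print('w10 stud',r,n,d@xs,d@ys)
M=np.load('w12.npy'); im=cv2.imread('pics/w12.png'); print('w12 stud pred',proj(foot+.088*zs,'wrist',M),'pin ends',proj(pin+.0125*ys,'wrist',M),proj(pin-.0125*ys,'wrist',M))
i=np.linalg.inv(M); q=onplane((271.1,305.7),(M@[-.0082,0,0,1])[:3],M[:3,0],'wrist',M); print('mark in tool',(i@np.append(q,1))[:3])
```

```text
0.088 -0.00016613000155224912 -9.463841147566411e-05
0.0805 9.270837710386199e-05 4.397860828665931e-06
0.088 -0.0001652019916143125 -0.006842414211796381
0.088 -0.0001670581691613327 0.006654283852534936
w10 stud 0.006479963240789169 36 -0.00022436785377756986 -0.00033123751594624413
w12 stud pred [321.79543649 241.76229698] pin ends [336.86798568 250.14904618] [306.6591227  225.90806245]
mark in tool [-0.0082      0.01717014 -0.01694306]
```

View pics/w12c.png

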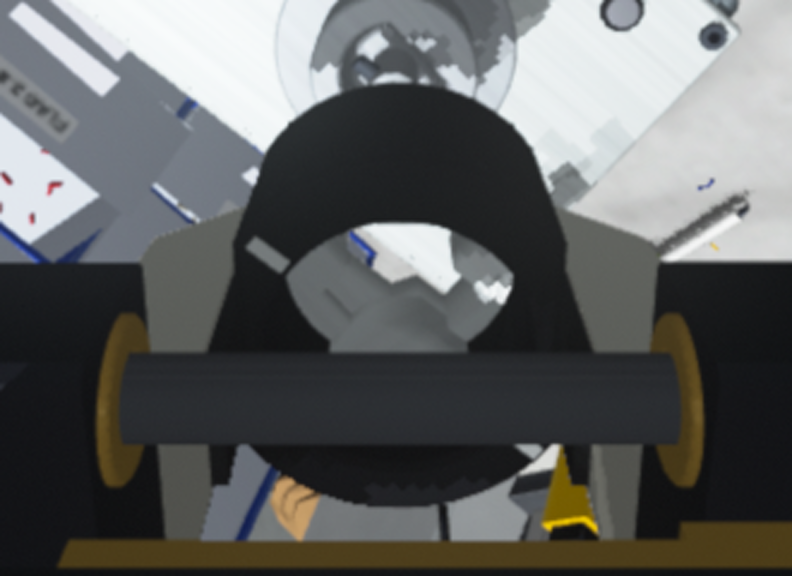

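```bash
python3 -m creep '[{"translation":[0,-0.03,0],"twist":[0,0,0],"hand":35},{"translation":[0,-0.06,0],"twist":[0,0,0],"hand":35},{"translation":[0,-0.06,0],"twist":[0,0,0],"hand":35},{"translation":[0,-0.06,0],"twist":[0,0,0],"hand":35}]'
python3 - <<'E'
from h import *
where(); im,M=snap('wrist','w13.png'); np.save('w13.npy',M); yt,zt=M[:3,1],M[:3,2]
def rep(n,im,M,h,r0,r1,th=10):
    c,r,k=circ(im,M,foot+h*zs,xs,ys,r0,r1,th=th); d=c-foot; print(n,h,'r',round(r,4),k,'xs,ys',np.round([d@xs,d@ys],4))
rep('w13 stud',im,M,.088,.005,.009); rep('w13 hub',im,M,.074,.020,.027); rep('w13 rim',im,M,.048,.032,.040)
M4=np.load('w4.npy'); im4=cv2.imread('pics/w4.png'); rep('w4 stud',im4,M4,.088,.005,.009);rep('w4 flange',im4,M4,0,.025,.032)
g=cv2.cvtColor(im,cv2.COLOR_BGR2GRAY); c=proj(pin,'wrist',M).astype(int); print(c); print(g[c[1]-16:c[1]+18:2,c[0]-26:c[0]+28:2])
# index mark again
gg=im.astype(int); m=((gg.min(2)>80)&(gg.max(2)-gg.min(2)<25)).astype(np.uint8); m[:290]=0;m[320:]=0
n,l,s,cc=cv2.connectedComponentsWithStats(m)
for k in range(1,n):
    if 20<s[k,4]<300 and 240<cc[k][0]<300: print(s[k],cc[k].round(1))
E
```

```text
time: 18.6
tool_pos: [0.4641, 0.0719, 0.2924]
tool_rot: [-2.272, 1.047, 0.131]
contact_force: [-0.1, -0.3, -1.6]
opening: 0.0455
TCP in spindle [0.0466 0.0383 0.1997] jaw 130.08 tilt [ 0.0002 -0.0007] F [-0.9 -0.3 -1.3] op 0.0455 t 18.6
w13 stud 0.088 r 0.0065 36 xs,ys [-0.0011  0.0001]
w13 hub 0.074 r 0.0227 27 xs,ys [-0.0024 -0.0005]
w13 rim 0.048 r 0.0357 35 xs,ys [-0.0027 -0.0005]
w4 stud 0.088 r 0.0066 29 xs,ys [ 0.0001 -0.0004]
w4 flange 0 r 0.0299 23 xs,ys [ 0.0021 -0.0007]
[325 141]
[[125 125 123 107  86  93  85  64  78 121 125 125 124 108  97  95  89  88
   98  96  92 101 101  99 100 100 113]
 [125 124 115  95  84  91  69  65  63  77 114 123 121 111  95  90  93  87
   84  95  96  91 100 100  99  99 102]
 [127 125 108  85  88  74  68  68  65  62  69  95  87  89  91  91  84  88
   86  83  94  93  92 100  99  98  99]
 [127 124 101  83  86  80  68  67  68  65  67 102 121 126 125 123 108  90
   86  86  83  92  91  95 100  99 100]
 [127 123 102  83  86  96  92  68  67  73 106 126 127 125 124 123 121 119
  100  87  83  82  88  89  97 107 116]
 [128 122  98  84  85  96 103  97  73  
[... 653 characters left out ...]
100  86  88  98 105 105 114 121 120 120 118 118 118 117 118
  117  84  59  82  89  81  80 100 117]
 [142 137 138 115  91  86  90 102 105 107 117 120 120 121 121 122 121 120
  106  66  59  56  63  78  88 112 119]
 [146 143 140 132 105  88  86  93 100  99 103 115 123 122 122 120 119 101
   68  65  62  60  57  72 105 117 119]
 [145 145 142 140 126 100  88  85  89  99 104 104 105 109 104 102  95  86
   72  65  63  63  63  99 116 120 120]
 [142 145 145 141 138 123 102  87  85  93 103 100  97  98  93  87  82  82
   84  74  64  64  91 117 123 121 120]
 [140 143 145 144 141 138 123 100  91  87  92  97 100  99  91  83  82  84
   83  83  81  96 114 122 123 123 120]]
[263 299  17  14 112] [271.1 305.7]
```

Run:
```python
from h import *
delta(tgt(.127,-.0009,-.0006,130))
```

```text
translation [0.0727, 0.0586, -0.0003] twist [0.001, -0.0, -0.001]
```

```bash
python3 -m creep '[{"translation":[0.01,0.045,0],"twist":[0,0,0],"hand":35},{"translation":[0.04,0.0586,-0.0003],"twist":[0,0,0],"hand":35},{"translation":[0.0727,0.0586,-0.0003],"twist":[0,0,0],"hand":35},{"translation":[0.0727,0.0586,-0.0003],"twist":[0,0,0],"hand":35},{"translation":[0.0727,0.0586,-0.0003],"twist":[0,0,0],"hand":35}]'
python3 - <<'E'
from h import *
where();delta(tgt(.108,-.0009,-.0006,130))
E
```

```text
time: 19.15
tool_pos: [0.4657, 0.033, 0.2063]
tool_rot: [-2.269, 1.05, 0.131]
contact_force: [0.8, -0.8, -0.6]
opening: 0.0457
TCP in spindle [ 0.0005 -0.0005  0.127 ] jaw 129.95 tilt [-0.0026 -0.0008] F [ 0.3 -0.9 -0.9] op 0.0457 t 19.15
translation [0.019, -0.0009, 0.0] twist [-0.001, 0.001, -0.003]
```

```bash
python3 -m creep '[{"translation":[0.004,-0.0009,0],"twist":[0,0.001,-0.003],"hand":35},{"translation":[0.008,-0.0009,0],"twist":[0,0.001,-0.003],"hand":35},{"translation":[0.012,-0.0009,0],"twist":[0,0.001,-0.003],"hand":35},{"translation":[0.016,-0.0009,0],"twist":[0,0.001,-0.003],"hand":35},{"translation":[0.019,-0.0009,0],"twist":[0,0.001,-0.003],"hand":35}]'
python3 - <<'E'
from h import *
where()
E
```

```text
time: 19.65
tool_pos: [0.4758, 0.035, 0.1901]
tool_rot: [-2.268, 1.047, 0.134]
contact_force: [0.1, 1.0, -1.2]
opening: 0.0453
TCP in spindle [0.0012 0.0002 0.1078] jaw 129.97 tilt [0.0005 0.0005] F [-0.3  1.  -1.2] op 0.0453 t 19.65
```

```bash
python3 -m creep '[{"translation":[0.003,0,0],"twist":[0,0,0],"hand":35},{"translation":[0.006,0,0],"twist":[0,0,0],"hand":35},{"translation":[0.008,0,0],"twist":[0,0,0],"hand":35},{"translation":[0.01,0,0],"twist":[0,0,0],"hand":35},{"translation":[0.01,0,0],"twist":[0,0,0],"hand":35}]' 55
python3 - <<'E'
from h import *
where()
E
```

```text
time: 20.15
tool_pos: [0.4806, 0.036, 0.1815]
tool_rot: [-2.267, 1.047, 0.135]
contact_force: [-5.6, 1.2, 6.7]
opening: 0.0455
TCP in spindle [0.0011 0.0006 0.0979] jaw 129.98 tilt [0.0004 0.0011] F [-1.4  2.   8.5] op 0.0455 t 20.15
```

```bash
python3 -m creep '[{"translation":[0.001,0,0],"twist":[0,0,0],"hand":35},{"translation":[0.001,0,0],"twist":[0,0,0],"hand":35}]'
python3 - <<'E'
from h import *
where();
E
python3 -m creep '[{"translation":[0.001,0,0],"twist":[0,0,0],"hand":35},{"translation":[0.001,0,0],"twist":[0,0,0],"hand":35}]'
python3 - <<'E'
from h import *
where(); im,M=snap('wrist','w14.png')
gg=im.astype(int); m=((gg.min(2)>80)&(gg.max(2)-gg.min(2)<25)).astype(np.uint8); m[:270]=0;m[340:]=0
n,l,s,cc=cv2.connectedComponentsWithStats(m)
for k in range(1,n):
    if 20<s[k,4]<300 and 240<cc[k][0]<300: print(s[k],cc[k].round(1))
E
```

```text
time: 20.35
tool_pos: [0.481, 0.0363, 0.1808]
tool_rot: [-2.267, 1.046, 0.135]
contact_force: [-6.9, -0.5, 7.7]
opening: 0.0455
TCP in spindle [0.0012 0.0007 0.0971] jaw 130.0 tilt [0.0007 0.0013] F [-2.1  0.4 10.1] op 0.0455 t 20.35
time: 20.55
tool_pos: [0.4814, 0.0364, 0.1802]
tool_rot: [-2.267, 1.046, 0.135]
contact_force: [-6.5, -0.5, 7.8]
opening: 0.0456
TCP in spindle [0.0012 0.0008 0.0964] jaw 130.02 tilt [0.0011 0.0012] F [-1.7  0.4 10.1] op 0.0456 t 20.55
[263 299  17  14 113] [271.1 305.7]
```

```bash
for i in 1; do python3 -m creep '[{"translation":[0.001,0,0],"twist":[0,0,0],"hand":35},{"translation":[0.002,0,0],"twist":[0,0,0],"hand":35},{"translation":[0.002,0,0],"twist":[0,0,0],"hand":35}]'; done
python3 - <<'E'
from h import *
where();
E
python3 -m creep '[{"translation":[0.001,0,0],"twist":[0,0,0],"hand":35},{"translation":[0.002,0,0],"twist":[0,0,0],"hand":35},{"translation":[0.002,0,0],"twist":[0,0,0],"hand":35}]'
python3 - <<'E'
from h import *
where();
E
```

```text
time: 20.9
tool_pos: [0.4822, 0.0365, 0.1787]
tool_rot: [-2.267, 1.046, 0.135]
contact_force: [-7.0, -1.5, 8.7]
opening: 0.0459
TCP in spindle [0.0012 0.0009 0.0947] jaw 130.03 tilt [0.0014 0.0013] F [-1.8 -0.5 11.1] op 0.0459 t 20.9
time: 21.2
tool_pos: [0.4826, 0.0368, 0.1782]
tool_rot: [-2.268, 1.044, 0.135]
contact_force: [-21.1, -3.6, 25.4]
opening: 0.0455
TCP in spindle [0.0013 0.001  0.094 ] jaw 130.09 tilt [0.0028 0.0012] F [-5.8 -0.8 32.7] op 0.0455 t 21.2
```

```bash
python3 -m creep '[{"translation":[-0.0012,0,0],"twist":[0,0,0],"hand":35},{"translation":[-0.0012,0,0],"twist":[0,0,0],"hand":35}]'
python3 - <<'E'
from h import *
where();
E
python3 -m creep '[{"translation":[0,0,-0.0003],"twist":[0.1,0,0],"hand":35},{"translation":[0,0.0001,-0.0006],"twist":[0.2,0,0],"hand":35},{"translation":[0,0.0001,-0.0006],"twist":[0.2,0,0],"hand":35}]'
python3 - <<'E'
from h import *
where(); print(robot.observe()['torque'].round(2))
E
```

```text
time: 21.4
tool_pos: [0.4816, 0.0366, 0.1797]
tool_rot: [-2.269, 1.044, 0.134]
contact_force: [-8.2, -1.8, 8.0]
opening: 0.0456
TCP in spindle [0.0011 0.001  0.0959] jaw 130.1 tilt [0.0033 0.0009] F [-3.3 -0.7 11.1] op 0.0456 t 21.4
time: 21.7
tool_pos: [0.4822, 0.0358, 0.1806]
tool_rot: [-2.068, 1.042, 0.133]
contact_force: [-6.6, -2.1, 9.0]
opening: 0.0458
TCP in spindle [0.0021 0.0001 0.0963] jaw 118.51 tilt [0.0049 0.    ] F [-1.5 -1.2 11.2] op 0.0458 t 21.7
[-0.25  0.75 -0.1 ]
```

```bash
python3 -m creep '[{"translation":[0.001,0,-0.0003],"twist":[0.1,0,0],"hand":35},{"translation":[0.0012,0.0001,-0.0006],"twist":[0.2,0,0],"hand":35},{"translation":[0.0012,0.0001,-0.0009],"twist":[0.3,0,0],"hand":35},{"translation":[0.0012,0.0002,-0.0011],"twist":[0.4,0,0],"hand":35},{"translation":[0.0012,0.0002,-0.0011],"twist":[0.4,0,0],"hand":35}]'
python3 - <<'E'
from h import *
where(); print(robot.observe()['torque'].round(2))
E
```

```text
time: 22.2
tool_pos: [0.4838, 0.0344, 0.1805]
tool_rot: [-1.668, 1.04, 0.13]
contact_force: [-6.2, -2.3, 10.0]
opening: 0.0457
TCP in spindle [ 0.0032 -0.0014  0.0956] jaw 95.45 tilt [ 0.0071 -0.0013] F [-0.6 -1.5 11.9] op 0.0457 t 22.2
[-0.4   0.78 -0.21]
```

```bash
python3 -m creep '[{"translation":[0.0002,0.0003,-0.0003],"twist":[0.1,0,0],"hand":35},{"translation":[0.0003,0.0006,-0.0006],"twist":[0.2,0,0],"hand":35},{"translation":[0.0003,0.0009,-0.0009],"twist":[0.3,0,0],"hand":35},{"translation":[0.0003,0.001,-0.0011],"twist":[0.4,0,0],"hand":35},{"translation":[0.0003,0.001,-0.0014],"twist":[0.5,0,0],"hand":35}]'
python3 - <<'E'
from h import *
where(); print(robot.observe()['torque'].round(2))
E
```

```text
time: 22.7
tool_pos: [0.4838, 0.0324, 0.1806]
tool_rot: [-1.167, 1.038, 0.128]
contact_force: [-7.1, -2.9, 9.2]
opening: 0.0455
TCP in spindle [ 0.0031 -0.0035  0.0958] jaw 66.62 tilt [ 0.0089 -0.0025] F [-1.8 -1.9 11.7] op 0.0455 t 22.7
[-0.45  0.89 -0.04]
```

```bash
python3 -m creep '[{"translation":[0.0002,0.0001,-0.0003],"twist":[0.1,0,0],"hand":35},{"translation":[0.0003,0.0002,-0.0006],"twist":[0.2,0,0],"hand":35},{"translation":[0.0003,0.0003,-0.0009],"twist":[0.29,0,0],"hand":35},{"translation":[0.0003,0.0003,-0.0009],"twist":[0.31,0,0],"hand":35},{"translation":[0.0003,0.0003,-0.0009],"twist":[0.31,0,0],"hand":35}]'
python3 - <<'E'
from h import *
where(); print(robot.observe()['torque'].round(2), robot.observe()['torque']@zs)
E
```

```text
time: 23.2
tool_pos: [0.4835, 0.0313, 0.1804]
tool_rot: [-0.858, 1.038, 0.126]
contact_force: [-8.1, -3.8, 8.2]
opening: 0.0457
TCP in spindle [ 0.0026 -0.0045  0.0958] jaw 48.86 tilt [ 0.0097 -0.0033] F [-3.3 -2.7 11.3] op 0.0457 t 23.2
[-0.52  0.96 -0.04] 0.15897943513152354
```

```bash
python3 -m creep '[{"translation":[-0.0015,0,0],"twist":[0,0,0],"hand":35},{"translation":[-0.003,0,0],"twist":[0,0,0],"hand":35},{"translation":[-0.0045,0,0],"twist":[0,0,0],"hand":35},{"translation":[-0.0045,0,0],"twist":[0,0,0],"hand":35}]'
python3 - <<'E'
from h import *
where(); print(robot.observe()['torque'].round(2))
E
```

```text
time: 23.6
tool_pos: [0.4812, 0.0309, 0.1844]
tool_rot: [-0.859, 1.037, 0.126]
contact_force: [-5.6, -2.2, 4.6]
opening: 0.0456
TCP in spindle [ 0.0025 -0.0046  0.1005] jaw 48.87 tilt [ 0.0098 -0.0036] F [-2.7 -1.4  6.9] op 0.0456 t 23.6
[-0.47  0.82 -0.07]
```

```bash
python3 -m creep '[{"translation":[-0.0008,0,0],"twist":[0,0,0],"hand":35},{"translation":[-0.0016,0,0],"twist":[0,0,0],"hand":35},{"translation":[-0.0016,0,0],"twist":[0,0,0],"hand":35}]'
python3 - <<'E'
from h import *
where(); print(robot.observe()['torque'].round(2))
E
```

```text
time: 23.9
tool_pos: [0.4804, 0.0307, 0.1857]
tool_rot: [-0.859, 1.037, 0.125]
contact_force: [-2.0, -2.7, 1.6]
opening: 0.0455
TCP in spindle [ 0.0025 -0.0047  0.102 ] jaw 48.88 tilt [ 0.0097 -0.0037] F [-1.2 -2.4  2.6] op 0.0455 t 23.9
[-0.42  0.69 -0.11]
```

```bash
python3 -m creep '[{"translation":[-0.0008,0,0],"twist":[0,0,0],"hand":35},{"translation":[-0.0012,0,0],"twist":[0,0,0],"hand":35},{"translation":[-0.0012,0,0],"twist":[0,0,0],"hand":35}]'
python3 - <<'E'
from h import *
where()
E
python3 -m creep '[{"translation":[0,0,0],"twist":[0,0,0],"hand":70},{"translation":[0,0,0],"twist":[0,0,0],"hand":100},{"translation":[0,0,0],"twist":[0,0,0],"hand":100},{"translation":[0,0,0],"twist":[0,0,0],"hand":100},{"translation":[0,0,0],"twist":[0,0,0],"hand":100}]'
python3 -m creep '[{"translation":[-0.03,0,0],"twist":[0,0,0],"hand":100},{"translation":[-0.07,-0.02,0],"twist":[0,0,0],"hand":100},{"translation":[-0.1,-0.06,0],"twist":[0,0,0],"hand":100},{"translation":[-0.1,-0.06,0],"twist":[0,0,0],"hand":100},{"translation":[-0.1,-0.06,0],"twist":[0,0,0],"hand":100}]'
python3 - <<'E'
from h import *
where(); im,M=snap('wrist','w15.png'); np.save('w15.npy',M)
o=(M[:3,1]*-.0013+M[:3,2]*.0014)
h=.110; c=foot+h*zs
for hh,r0,r1 in((.110,.015,.024),(.088,.005,.009)):
    c,r,n=circ(im,M,foot+hh*zs,xs,ys,r0,r1,th=10); d=c-foot-o; print(hh,r,n,np.round([d@xs,d@ys],4))
gg=im.astype(int); p=proj(foot+.11*zs,'wrist',M); m=((gg.min(2)>75)&(gg.max(2)-gg.min(2)<25)).astype(np.uint8)
n,l,s,cc=cv2.connectedComponentsWithStats(m)
L=[]
for k in range(1,n):
    q=onplane(cc[k],foot+.11*zs,zs,'wrist',M)-foot-o; rr=np.hypot(q@xs,q@ys)
    if 4<s[k,4]<200 and .019<rr<.028: print(s[k],cc[k].round(1),'r',rr.round(4),'ang',np.degrees(np.arctan2(q@ys,q@xs)).round(1))
E
```

```text
time: 24.2
tool_pos: [0.48, 0.0307, 0.1862]
tool_rot: [-0.859, 1.038, 0.126]
contact_force: [6.5, -0.2, -10.5]
opening: 0.0454
TCP in spindle [ 0.0024 -0.0047  0.1026] jaw 48.85 tilt [ 0.009  -0.0036] F [  0.3  -1.1 -12.3] op 0.0454 t 24.2
time: 24.7
tool_pos: [0.4801, 0.0307, 0.1864]
tool_rot: [-0.859, 1.038, 0.126]
contact_force: [1.1, 0.0, -0.2]
opening: 0.0809
time: 25.2
tool_pos: [0.4736, -0.0102, 0.2963]
tool_rot: [-0.86, 1.036, 0.123]
contact_force: [0.2, 0.1, -0.9]
opening: 0.0916
TCP in spindle [ 0.0472 -0.0443  0.2038] jaw 48.81 tilt [ 0.0111 -0.0049] F [-0.3  0.  -0.9] op 0.0916 t 25.2
0.11 0.01745070998548569 36 [-0.0012 -0.0017]
0.088 0.006408085023241264 36 [-0.0022 -0.0008]
[286 108  10   9  43] [290.8 112. ] r 0.0241 ang -163.7
[356 166  10   9  42] [360.2 170. ] r 0.0237 ang 2.6
```

```bash
python3 -c "
from cell import robot
print(robot.hand_in(), robot.observe()['time'])"
```

```text
the job is handed in; nothing more can be done
the job is handed in; nothing more can be done
```

The sleeve, then the feed roll hub up, are keyed on the spindle and home. The lock cap is over the cross pin, pressed in and turned 81° clockwise to about its stop. It came up until the pin stopped it. I handed the job in at about 25 s of the 72 s; no verdict was reported.

**Checks that passed:**
- **Locked:** a pull of about 12 N on the cap before letting go did not lift it off the pin.
- **Turned home:** the index marks put the cap's x axis about 0.4° from the spindle's, against a limit of 0.2 rad (11°).
- **Centred:** the cap reads within about 2 mm of the axis, and the last roll reading is about 1.4 mm off it.
- **Clear:** the gripper ended open and well away from the set.

**Checks that were weaker or disagreed:**
- **Press force:** pressing the cap showed only about 11 N where the spring should give about 15 N. I relied on height instead: the flange hit its stop within 1 mm of the expected depth.
- **Flange at the end:** it should be about 4 mm down, but I inferred that from the heights and did not measure it directly.
- **Sleeve position:** its wrist-camera reading gave a radius of 28.7 mm instead of 30 mm. It sits about 1 to 2 mm off the axis, allowing for camera bias.
- **Camera bias:** the wrist camera read about 1.4 mm off in two directions. I worked this out from the views and corrected for it before fitting the cap.
- **Roll insertion:** the roll met about 7 N of side force on the way down, and the tool drifted about 4 mm sideways.
- **Other tools and the bottle:** I did not check them with a picture at the end. I planned the moves to stay clear of them and felt no unexpected contact.

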